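# Hang the current sensor on the bus bar and hold the load dial at its third stop

## Robot

A 7-joint arm with a two-finger parallel gripper is mounted at the origin on the work surface. World frame = base frame: x ahead of the robot, y to its left, z up, the work surface at z = 0. Lengths are in m, angles in rad, forces in N, time in s.
With the tool pointing down it reaches from about 0.35 to 0.9 m from the base axis. Payload 7.2 kg.
Tool frame: the origin (TCP) lies midway between the tips of the shut fingers; the grasp point (between the pads) lies 19 mm behind it; y points along the fingers, x is the direction in which the jaws open and shut, and the axes are right-handed (so a half turn about y gives the same grasp; the last joint's range is limited). The gripper opens to 85 mm and grips with 20 to 120 N. Pads are 22 mm wide; open, the fingers measure 114 mm over their backs; the gripper's body (76 mm by 85 mm) begins 54 mm behind the grasp point. The pads swing forward as they close: fully open they stand 13 mm farther back than shut.
Start: joints at [-1.235, 0.411, -0.013, 1.596, 0.006, 1.134, -0.082], TCP at [0.246, 0.575, 0.194] pointing down, gripper open.
Joint ranges: [-2.95, 2.95], [-0.29, 1.99], [-1.47, 1.44], [0.14, 2.54], [-1.03, 4.17], [0.13, 1.85], [-2.86, 2.86]. Speed limits (rad/s): [2.39, 2.39, 3.01, 3.01, 3.14, 3.14, 3.14].

## Interface

Orientations are given as a unit quaternion [x, y, z, w].
In Python, from plant import monitor, cams, close_job gives the robot as it stands.
- The arm moves only by the shell command python3 -m inch 'ROWS'. ROWS is JSON, a list that holds one entry, the list of rows, each a list of 7 numbers: the opening, from -1 (shut) to 1 (fully open), then the shift along the tool's x, y, z in mm, then the turn, a rotation vector about the tool's x, y, z in degrees. In form: [[[fingers, tx, ty, tz, wx, wy, wz], ...]]. A call has 1 to 8 rows; each row shifts and turns the pose as measured when the row begins, along the tool's axes as they then stand; what a row does not reach is not made up. A row lasts 1/12 s, in which the tool goes at most 41.7 mm and 7.16 degrees, less where a joint would pass 70% of its speed; a pose out of reach is approached as far as the arm can. A call with a gripper value outside its range is refused whole. The fingers move at their own pace and stop on an object; the grip force is fixed at half the most. Time passes only in rows, so rows that do not move let the fingers close. It gives the time, the measured TCP pose, the force and the opening at its end, in the units of the state.
- monitor.read_state(): the state, without advancing time (a new reading comes with each control period).
- cams.read_camera(name): name is "side" or "top"; returns a dict with "image" (400x640x3 uint8, blue, green, red), "intrinsics" (3x3 intrinsics, pixels), "extrinsics" (4x4, takes a point from world to camera coordinates). Camera axes: x right, y up, looking along -z (the intrinsics and any distortion apply to the point x, -y, -z); pixel columns grow to the right and rows downward; lengths in m; the calibration is good to about 2 mm. A picture is of the moment at which its call begins. There is no depth.
- close_job(): hands the job in, once; it reports no verdict.
The state is a dict: "time": time; "qpos": joint angles; "qd": joint speeds; "tau": joint torques, N m; "eef_pos": TCP position; "eef_rot": TCP orientation; "ft_force": force on the tool from outside, world axes, zero at the start; "ft_torque": the same for the moment, N m; "width": opening from 0.0 (shut) to 1.0 (fully open).
Only numpy, scipy, OpenCV 4.12 (cv2) and the standard library are available. Lean on these libraries where they do the work, as an engineer would, in place of code of your own. Each camera call takes 0.05 s, during which the arm holds its last target.

## Task

Hang the fork-shaped current sensor astride the middle part of the copper bus bar, handle up and hanging straight, and let go of it. Only then push the lever of the spring-return load dial down past its first two clicks to the third and hold it there for the reading: the program finishes with the gripper still holding the lever down, not letting go. Leave the sensor hanging and the cardboard box, paper roll and steel tumbler where they are.

Things in the scene. Friction and masses are not known exactly. Their poses are not given: they have to be found in the camera images.
- fork_grip (a point): Centre of the grey handle (46 x, 26 y, 44 mm tall) on top of the fork-shaped current sensor, a loose black inverted U, 0.17 to 0.35 kg, standing on its legs. z up. The handle sits on a yoke 62 by 40 mm. Below: two legs 14 mm thick, 40 deep, 34 mm apart along x, feet 122 mm below this point. The slot, open below, runs along y: lay this y along the bar. Half a turn about z makes no difference.
- fork_seat (a point): Point of the current sensor where the axis of the bus bar lies once it hangs fully seated: on its centre line, 46.8 mm below fork_grip, 75.2 mm above the feet; axes as fork_grip. The roof of the slot above it is a shallow V that centres on the bar.
- fork: The whole current sensor; origin at the centre of its underside between the feet, axes as fork_grip.
- bus_stand: Fixed stand of the bus bar: grey foot 100 (x) by 240 (y) by 14 mm with two white ribbed insulator posts, 38 mm thick and 141 mm tall, centred 95 mm either side of the middle along y. Origin at the centre of its underside. Stand and switch box may each be on the left or the right.
- bar_mid (a point): Middle of the round copper bus bar, on its axis, 130 mm above the desk. The bar is 16 mm thick and runs along this frame's y; it is free for 152 mm between the posts. The sensor should hang within 50 mm of this point along the bar.
- switch_box: Fixed grey load switch box, 80 (x) by 150 (y) by 140 mm tall. Origin at the centre of its underside. The dial is on its -x face, and the lever sticks out past its +y side.
- dial_axis (a point): Point on the dial's axis, 102 mm above the desk, level along the axis with the middle of the lever's cross bar. Frame of the switch box: the axis runs along x, and the lever points to +y, 0.61 rad above level at rest.
- lever_bar (a point): Centre of the black cross bar at the lever's end, 18 mm thick, 48 long, parallel to the dial's axis and 100 mm from it; 159 mm above the desk at rest, about 59 at the third click. Push it down from above along its arc about dial_axis, e.g. with closed fingers. The steel arm joins it near its box-side end. Axes turn with the lever.
- load_dial (a joint): Angle of the dial, rad: 0 at rest, growing as the lever goes down (lever elevation = 0.61 minus this). Clicks (detents) at 0.35, 0.70 and 1.05; a firm stop just past the third. The spring returns it to 0 from everywhere. The push at the bar rises and falls between 2 and 9 N up to the third click, about 6 N to hold it there.
- parts_box: Bystander: closed cardboard box 90 by 60 by 45 mm, origin under its centre.
- label_roll: Bystander: paper roll, 76 mm across and 45 mm tall, lying flat, origin under its centre.
- tumbler: Bystander: steel tumbler with lid, 76 mm across and 125 mm tall, origin under its centre.
Things that resemble listed ones, but are neither listed nor needed, are in the scene too. Of the things that look like the fork, take the one that is farthest to the robot's left at the start.

How it is judged:
On the way:
1. the current sensor hangs seated on the bus bar, let go, with the dial still at rest (x of fork_seat in the frame of bar_mid between -0.008 and 0.008 m and y of fork_seat in the frame of bar_mid between -0.05 and 0.05 m and z of fork_seat in the frame of bar_mid between -0.008 and 0.008 m and angle between fork_seat's own z axis and vertical below 0.35 rad and contact force between fork and the fingers below 0.05 N and contact force between fork and bus_stand above 0.5 N and linear speed of fork below 0.03 m/s and value of joint load_dial below 0.15 rad), for 0.2 s.
At the end, for the whole second after the job is handed in: The sensor hangs still on the bar, free of the fingers: seat point within 8 mm of the bar's axis and 50 mm of its middle, within 0.35 rad of upright. The dial is held still at its third click or the stop just past it (over 0.96 rad) by the fingers pressing the lever with over 2 N (x of fork_seat in the frame of bar_mid between -0.008 and 0.008 m and y of fork_seat in the frame of bar_mid between -0.05 and 0.05 m and z of fork_seat in the frame of bar_mid between -0.008 and 0.008 m and angle between fork_seat's own z axis and vertical below 0.35 rad and contact force between fork and the fingers below 0.05 N and contact force between fork and bus_stand above 0.5 N and linear speed of fork below 0.03 m/s and value of joint load_dial above 0.96 rad and velocity of joint load_dial between -0.2 and 0.2 rad/s and contact force between the fingers and load_dial above 2 N); the arm keeps its last pose, push and grip.
It fails at once if the dial is moved to a click (beyond 0.25 rad) while the sensor is not hanging seated on the bar (value of joint load_dial above 0.25 rad and not (x of fork_seat in the frame of bar_mid between -0.008 and 0.008 m and y of fork_seat in the frame of bar_mid between -0.05 and 0.05 m and z of fork_seat in the frame of bar_mid between -0.008 and 0.008 m and angle between fork_seat's own z axis and vertical below 0.35 rad)).
It fails at once if the parts box is moved by more than 30 mm (distance of parts_box from where it was at the start of the episode above 0.03 m).
It fails at once if the label roll is moved by more than 30 mm (distance of label_roll from where it was at the start of the episode above 0.03 m).
It fails at once if the tumbler is moved by more than 30 mm (distance of tumbler from where it was at the start of the episode above 0.03 m).
It also fails if it takes over 58 s, if anything falls off the work surface, if the arm or the gripper's body presses on something with over 40 N, if the wrist force passes 120 N, or if a joint passes its speed limit or range.

## Working session

There is one attempt and no reset: what is moved stays moved. The work goes in short steps, Python scripts to look and compute and a shell command to move; the robot and the scene stay as the last step left them, time stands still between calls to the robot, and variables do not carry over. Pictures are saved under pics/ and viewed, and the job is handed in when it is done.

```bash
ls; mkdir -p pics; python3 - <<'E'
from plant import monitor,cams
import cv2,numpy as np
print(monitor.read_state())
for n in("side","top"):
    c=cams.read_camera(n);cv2.imwrite(f"pics/{n}0.png",c["image"]);print(n,np.round(c["intrinsics"],2).tolist(),np.round(c["extrinsics"],4).tolist(),[k for k in c])
E
```

```text
pics
{'time': 0.0, 'qpos': array([-1.2351959 ,  0.41192817, -0.01270708,  1.59708209,  0.00560266,
        1.13427972, -0.08220469]), 'qd': array([ 2.41640461e-04,  8.91148927e-04,  1.06158440e-03, -1.26000435e-03,
        9.37548251e-04, -3.61155537e-05, -4.60335989e-04]), 'tau': array([ 9.38850576e-05, -6.00635147e+01,  6.81664255e-01, -2.99398917e+01,
        1.36171203e-02,  1.09383374e-02, -1.41459486e-05]), 'eef_pos': array([0.24539439, 0.574187  , 0.19291996]), 'eef_rot': array([ 0.59046474,  0.38911766, -0.39004793, -0.58974694]), 'ft_force': array([-0.25526969,  0.2319966 ,  0.6776995 ]), 'ft_torque': array([-0.02429113, -0.01951124, -0.06094847]), 'width': 1.0023085135190761}
side [[491.31, 0.0, 321.91], [0.0, 491.31, 202.66], [0.0, 0.0, 1.0]] [[0.7857, -0.6185, -0.0112, -0.4694], [0.452, 0.5616, 0.693, -0.3639], [-0.4223, -0.5496, 0.7208, -1.0304], [0.0, 0.0, 0.0, 1.0]] ['image', 'intrinsics', 'extrinsics']
top [[381.18, 0.0, 320.93], [0.0, 381.18, 201.37], [0.0, 0.0, 1.0]] [[-0.0154, -0.9999, 0.0033, -0.0056], [0.9971, -0.0151, 0.0748, -0.6028], [-0.0748, 0.0044, 0.9972, -1.1542], [0.0, 0.0, 0.0, 1.0]] ['image', 'intrinsics', 'extrinsics']
```

View pics/side0.png

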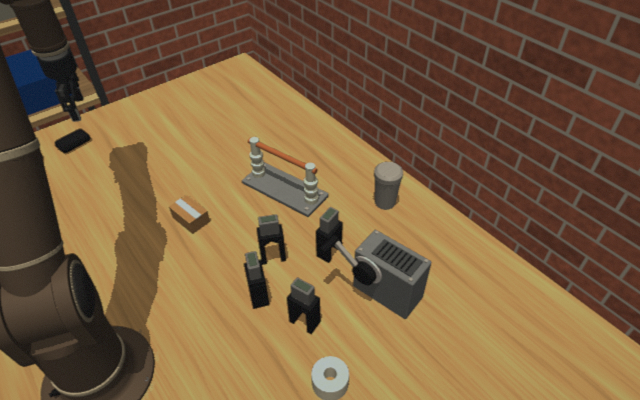

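View pics/top0.png

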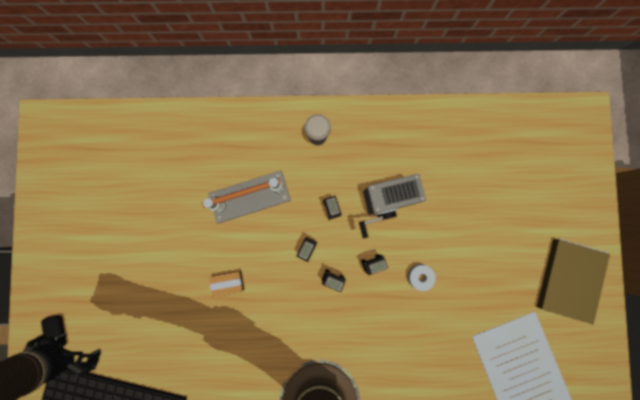

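The top view shows four fork-like objects: (332,207), (306,248), (333,281) and (374,263). In the side view they are at (329,235), (270,238), (257,280) and (303,305). The one farthest left is top (306,248), which should be side (270,238). I'll check it with close crops.

```bash
cat > h.py <<'E'
import numpy as np,cv2
from plant import monitor,cams
from scipy.optimize import least_squares
from scipy.spatial.transform import Rotation as R
CAL={}
def snap(n):
    c=cams.read_camera(n);CAL[n]=(np.array(c["intrinsics"]),np.array(c["extrinsics"]));return c["image"]
def proj(n,P):
    K,E=CAL[n];P=np.atleast_2d(P);c=P@E[:3,:3].T+E[:3,3]
    q=np.c_[c[:,0],-c[:,1],-c[:,2]]@K.T
    return q[:,:2]/q[:,2:]
def onz(n,uv,z):
    K,E=CAL[n];d=np.linalg.inv(K)@[uv[0],uv[1],1];d=E[:3,:3].T@(d*[1,-1,-1]);o=-E[:3,:3].T@E[:3,3]
    return o+d*(z-o[2])/d[2]
def tri(uvs):
    # uvs: dict cam->uv
    f=lambda p:np.concatenate([proj(n,p)[0]-uv for n,uv in uvs.items()])
    r=least_squares(f,[.6,0,.1]);return r.x,np.abs(r.fun).max()
def crop(im,x0,y0,x1,y1,s,fn):
    cv2.imwrite(fn,cv2.resize(im[y0:y1,x0:x1],None,fx=s,fy=s,interpolation=cv2.INTER_CUBIC))
E
python3 - <<'E'
from h import *
s=snap("side");t=snap("top")
crop(s,230,190,340,290,7,"pics/cs1.png")
crop(t,290,190,390,295,5.5,"pics/ct1.png")
crop(s,235,130,335,220,8,"pics/cs2.png")
crop(t,195,165,300,230,7,"pics/ct2.png")
crop(s,320,210,440,320,5.4,"pics/cs3.png")
crop(t,340,170,430,240,8,"pics/ct3.png")
for n,uv,z in [("top",(306,248),.122),("top",(332,207),.122),("top",(333,281),.122),("top",(374,263),.122),("side",(269,223),.144),("side",(330,216),.144),("side",(253,260),.144),("side",(303,288),.144)]:print(n,uv,onz(n,uv,z).round(3))
E
```

```text
top (306, 248) [0.465 0.029 0.122]
top (332, 207) [ 0.579 -0.045  0.122]
top (333, 281) [ 0.373 -0.044  0.122]
top (374, 263) [ 0.42  -0.16   0.122]
side (269, 223) [0.459 0.018 0.144]
side (330, 216) [ 0.582 -0.053  0.144]
side (253, 260) [ 0.372 -0.049  0.144]
side (303, 288) [ 0.414 -0.174  0.144]
```

View pics/cs1.png

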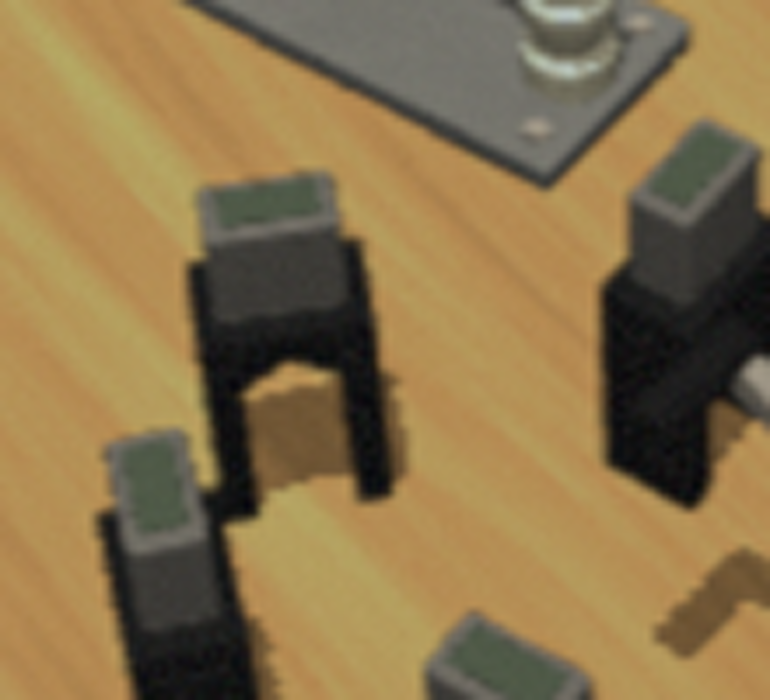

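View pics/ct1.png

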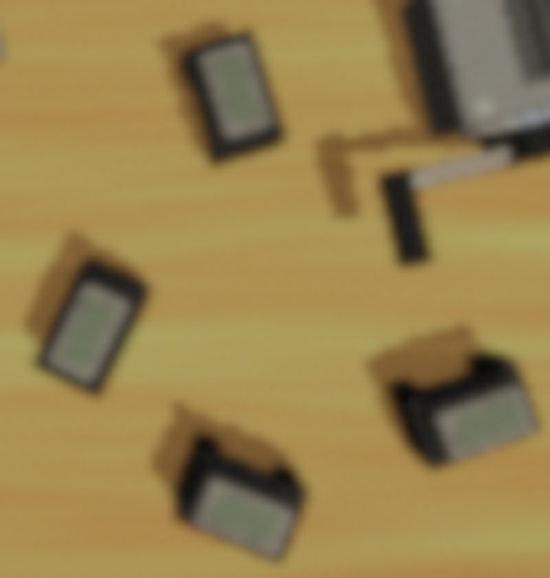

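View pics/cs2.png

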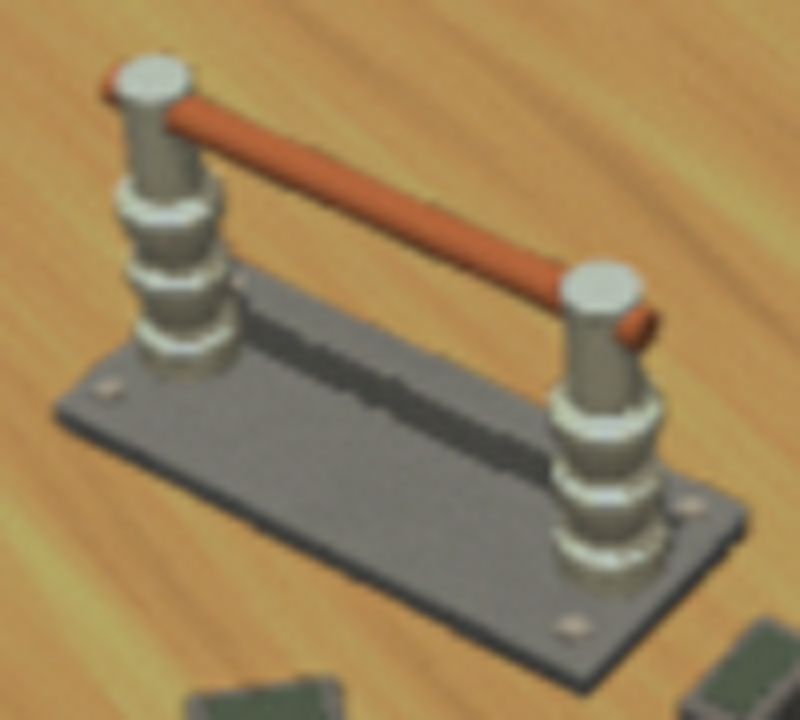

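View pics/ct2.png

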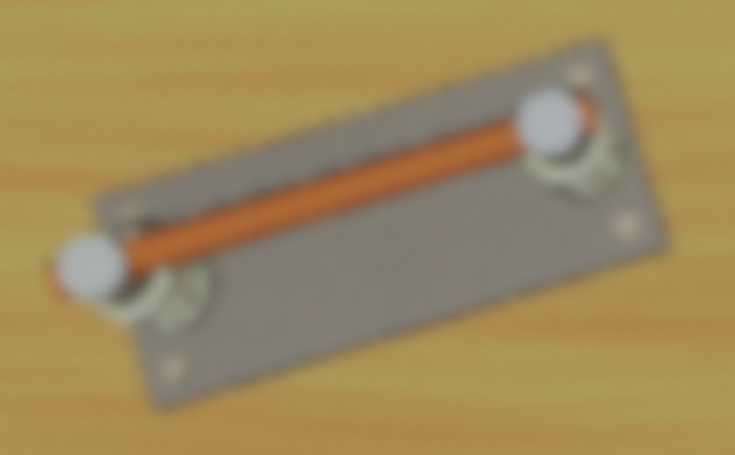

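View pics/cs3.png

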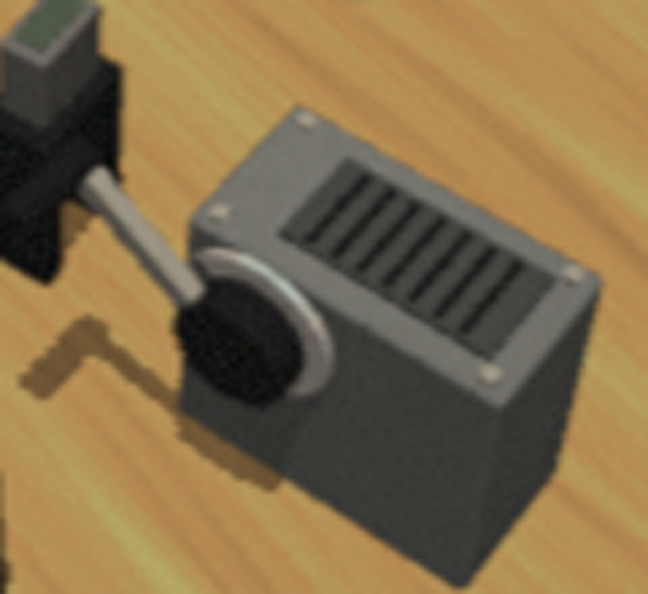

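View pics/ct3.png

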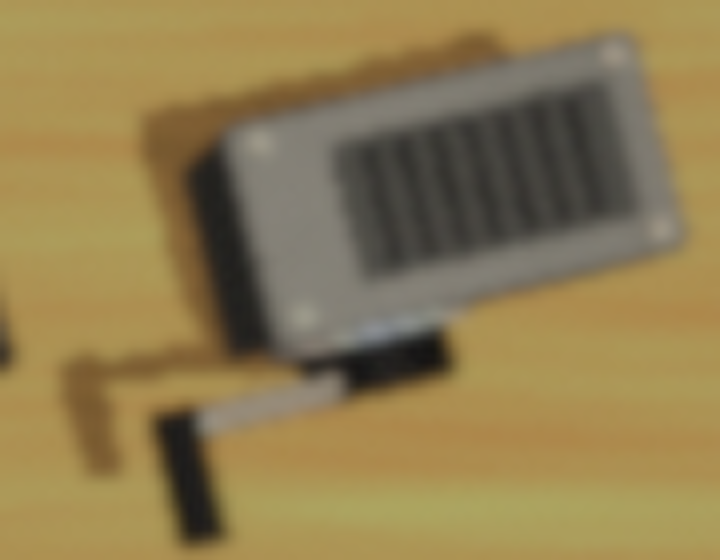

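```bash
cat > fit1.py <<'E'
from h import *
snap("side");snap("top")
cv=lambda p,s,ox,oy:np.array([[(u+.5)/s-.5+ox,(v+.5)/s-.5+oy] for u,v in p])
def fit(model,obs,x0):
    def f(p):
        c,s=np.cos(p[2]),np.sin(p[2]);W=model@np.array([[c,-s,0],[s,c,0],[0,0,1]]).T+[p[0],p[1],0]
        return np.concatenate([(proj(n,W[ix])-uv).ravel() for n,ix,uv in obs])
    r=least_squares(f,x0,loss='soft_l1');return r.x,f(r.x).reshape(-1,2).round(1)
# fork handle: a=+x end
m=np.array([[.023,.013,.144],[.023,-.013,.144],[-.023,.013,.144],[-.023,-.013,.144]])
s=cv([(333,174),(340,220),(198,187),(207,240)],7,230,190)
t=cv([(97,278),(138,297),(52,355),(95,377)],5.5,290,190)
for o in ([("side",range(4),s)],[("top",range(4),t)],[("side",range(4),s),("top",range(4),t)]):
    x,r=fit(m,o,[.46,.02,-.5]);print("fork",x.round(4),r.tolist())
# stand: base corners top z .014, post tops z=.141+? 
m=np.array([[.05,.12,.014],[.05,-.12,.014],[-.05,.12,.014],[-.05,-.12,.014],[0,.095,.155],[0,-.095,.155],[0,.095,.141],[0,-.095,.141]])
s=cv([(745,515),(580,688),(55,410),(155,78),(602,287)],8,235,130)
t=cv([(95,200),(603,40),(155,408),(668,245),(92,266),(550,121)],7,195,165)
for k in (4,6):
  for o in ([("side",[1,3,2,k,k+1],s)],[("top",[0,1,2,3,k,k+1],t)],[("side",[1,3,2,k,k+1],s),("top",[0,1,2,3,k,k+1],t)]):
    x,r=fit(m,o,[.6,.18,-.25]);print("stand",k,x.round(4),r.tolist())
# switch box, top corners z=.14
m=np.array([[.04,.075,.14],[.04,-.075,.14],[-.04,.075,.14],[-.04,-.075,.14]])
s=cv([(297,105),(602,280),(190,215),(503,405)],5.4,320,210)
t=cv([(222,125),(628,35),(275,355),(688,240)],8,340,170)
for o in ([("side",range(4),s)],[("top",range(4),t)],[("side",range(4),s),("top",range(4),t)]):
    x,r=fit(m,o,[.6,-.2,-.25]);print("box",x.round(4),r.tolist())
# lever bar ends in top crop, z=.159
for p in [(180,415),(205,540)]:print("bar",onz("top",cv([p],8,340,170)[0],.165).round(4))
E
python3 fit1.py
```

```text
fork [ 0.4643  0.03   -0.4927] [[0.2, -1.0], [0.4, 0.6], [-0.2, -0.2], [-0.5, 0.4]]
fork [ 0.4633  0.0261 -0.5131] [[-0.4, -0.9], [0.5, 0.2], [-0.3, -0.0], [0.2, 0.5]]
fork [ 0.4634  0.0277 -0.5058] [[0.5, -0.2], [0.7, 1.4], [0.1, 0.4], [-0.3, 1.1], [-1.0, -0.9], [-0.2, 0.1], [-0.8, -0.0], [-0.3, 0.5]]
stand 4 [0.6225 0.2045 0.2781] [[1.2, 1.0], [0.3, 1.0], [-0.5, 0.2], [-0.4, -2.7], [-0.3, -2.0]]
stand 4 [0.6218 0.2077 0.2933] [[-0.4, -0.2], [0.7, -0.5], [0.2, 0.7], [0.9, 0.5], [-1.1, -0.1], [-0.2, -0.3]]
stand 4 [0.6222 0.2067 0.2898] [[0.8, 0.2], [0.2, 0.4], [-1.2, 0.2], [-1.2, -2.9], [-0.6, -2.7], [-0.1, -0.5], [1.1, -0.6], [0.4, 0.5], [1.3, 0.5], [-0.8, -0.3], [0.2, -0.3]]
stand 6 [0.6246 0.2085 0.2806] [[1.0, -0.2], [0.2, -0.3], [-0.6, -0.8], [-0.0, 0.3], [-0.3, 0.9]]
stand 6 [0.6225 0.2088 0.2943] [[-0.8, -0.4], [0.3, -0.8], [-0.2, 0.5], [0.6, 0.3], [-0.0, 0.1], [0.0, 0.1]]
stand 6 [0.6232 0.2086 0.2906] [[0.6, -0.3], [0.1, -0.2], [-1.2, -0.3], [-0.7, 0.7], [-0.6, 0.9], [-0.7, -0.8], [0.5, -0.9], [-0.2, 0.2], [0.7, 0.2], [0.0, -0.3], [0.2, -0.1]]
box [ 0.6176 -0.2252  0.2233] [[0.1, -0.9], [1.2, -0.5], [-0.9, 0.3], [-0.2, 0.8]]
box [ 0.6139 -0.2242  0.2304] [[-0.8, 0.5], [0.4, -1.2], [-0.1, -0.4], [0.4, 0.9]]
box [ 0.616 -0.225  0.228] [[-0.7, -0.6], [0.6, -0.3], [-1.6, 0.7], [-0.7, 1.0], [-0.5, -0.3], [0.7, -1.9], [0.1, -1.2], [0.6, 0.2]]
bar [ 0.5359 -0.1245  0.165 ]
bar [ 0.4937 -0.1319  0.165 ]
```

```bash
cat >> h.py <<'E'
def st():
    s=monitor.read_state();M=R.from_quat(s["eef_rot"]).as_matrix();return s,M
def plan(target,yaw):
    """shift & turn in tool axes to bring tool to target TCP, pointing down, tool x at yaw (mod pi)"""
    s,M=st();x=np.array([np.cos(yaw),np.sin(yaw),0])
    if x@M[:,0]<0:x=-x
    y=np.array([0,0,-1.]);Mt=np.c_[x,y,np.cross(x,y)]
    d=M.T@(np.array(target)-s["eef_pos"])*1000
    w=np.degrees(R.from_matrix(M.T@Mt).as_rotvec())
    print("t",round(s["time"],2),"pos",s["eef_pos"].round(4),"xyaw",np.degrees(np.arctan2(M[1,0],M[0,0])).round(1),"tooly",M[:,1].round(3),"F",s["ft_force"].round(1),"w",round(s["width"],3))
    print("q",s["qpos"].round(2));print("shift",d.round(1),"turn",w.round(1),"Mx",M.round(2).tolist())
E
python3 -c "
from h import *
plan([.4635,.028,.2],-.505)
plan([.4635,.028,.2],-.505+np.pi/2)"
```

```text
t 0.3 pos [0.2455 0.5745 0.1935] xyaw 66.9 tooly [-0.    -0.001 -1.   ] F [ 0.8 -0.   0.5] w 1.002
q [-1.24  0.41 -0.01  1.6   0.01  1.13 -0.08]
shift [-417.    -6.3 -415.2] turn [ -0.  -84.2  -0. ] Mx [[0.39, -0.0, -0.92], [0.92, -0.0, 0.39], [-0.0, -1.0, -0.0]]
t 0.3 pos [0.2455 0.5745 0.1935] xyaw 66.9 tooly [-0.    -0.001 -1.   ] F [ 0.8 -0.   0.5] w 1.002
q [-1.24  0.41 -0.01  1.6   0.01  1.13 -0.08]
shift [-417.    -6.3 -415.2] turn [ 0.   5.8 -0. ] Mx [[0.39, -0.0, -0.92], [0.92, -0.0, 0.39], [-0.0, -1.0, -0.0]]
```

```bash
python3 -m inch '[[[1,-29,0,-29,0,0,0],[1,-29,0,-29,0,0,0],[1,-29,0,-29,0,0,0],[1,-29,0,-29,0,0,0],[1,-29,0,-29,0,0,0],[1,-29,0,-29,0,0,0],[1,-29,0,-29,0,0,0],[1,-29,0,-29,0,0,0]]]'; python3 -c "
from h import *
plan([.4635,.028,.2],-.505+np.pi/2)"
```

```text
time: 0.97
eef_pos: [0.3647, 0.2714, 0.1903]
eef_rot: [-0.585, -0.394, 0.395, 0.589]
ft_force: [1.6, 0.1, 0.8]
width: 0.998
t 0.97 pos [0.3647 0.2714 0.1903] xyaw 67.8 tooly [-0.003  0.004 -1.   ] F [1.6 0.1 0.8] w 0.998
q [-0.85  0.12  0.12  2.   -0.02  1.02  0.46]
shift [-188.   -10.9 -183.4] turn [-0.3  6.7  0.1] Mx [[0.38, -0.0, -0.93], [0.93, 0.0, 0.38], [0.0, -1.0, 0.0]]
```

```bash
python3 -m inch '[[[1,-29,-2,-29,0,0,0],[1,-29,-2,-29,0,0,0],[1,-29,-2,-29,0,0,0],[1,-29,-2,-29,0,0,0],[1,-29,-2,-29,0,0,0],[1,-29,-1,-27,0,0,0],[1,0,0,0,0,6.5,0],[1,0,0,0,0,0,0]]]'; python3 -c "
from h import *
plan([.4635,.028,.2],-.505+np.pi/2)"
```

```text
time: 1.63
eef_pos: [0.4606, 0.0298, 0.203]
eef_rot: [-0.609, -0.36, 0.356, 0.611]
ft_force: [0.0, 1.3, 0.5]
width: 1.004
t 1.63 pos [0.4606 0.0298 0.203 ] xyaw 60.8 tooly [ 0.004  0.005 -1.   ] F [0.  1.3 0.5] w 1.004
q [-0.5   0.11  0.37  1.99 -0.05  1.05  0.95]
shift [-0.2  3.  -3.4] turn [ 0.1 -0.3  0.3] Mx [[0.49, 0.0, -0.87], [0.87, 0.0, 0.49], [0.01, -1.0, -0.0]]
```

```bash
python3 -m inch '[[[1,0,30,-3.4,0,0,0],[1,0,0,0,0,0,0]]]'; python3 -c "
from h import *
s=snap('side');crop(s,210,130,350,270,4.2,'pics/s2.png')
plan([.4635,.028,.106],-.505+np.pi/2)"
```

```text
time: 1.8
eef_pos: [0.4647, 0.0277, 0.1735]
eef_rot: [-0.609, -0.362, 0.356, 0.61]
ft_force: [-1.3, 0.4, -0.6]
width: 0.999
t 1.85 pos [0.4661 0.028  0.1761] xyaw 61.0 tooly [ 0.01   0.006 -1.   ] F [-0.5 -0.2  0.2] w 1.001
q [-0.49  0.15  0.37  2.02 -0.07  0.98  0.98]
shift [-1.9 70.1  2.6] turn [ 0.3 -0.1  0.6] Mx [[0.48, 0.01, -0.87], [0.87, 0.01, 0.48], [0.01, -1.0, -0.01]]
```

View pics/s2.png

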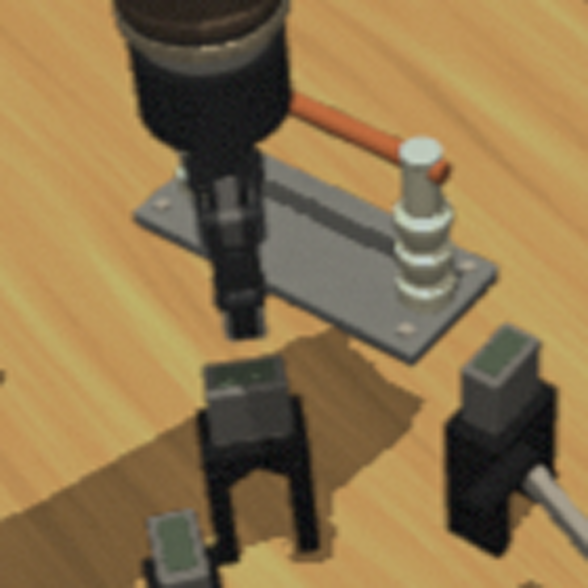

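The crop shows the fingers at (245,310), directly above and in line with the handle of the chosen fork at (247,400). I'll go down.

```bash
python3 -m inch '[[[1,-1,25,2,0,0,0],[1,-1,25,1,0,0,0],[1,0,20,0,0,0,0],[1,0,0,0,0,0,0]]]'; python3 -c "
from h import *
plan([.4635,.028,.106],-.505+np.pi/2)"
```

```text
time: 2.18
eef_pos: [0.4658, 0.0328, 0.1094]
eef_rot: [-0.607, -0.37, 0.357, 0.607]
ft_force: [-1.0, -0.4, 0.5]
width: 1.003
t 2.18 pos [0.4658 0.0328 0.1094] xyaw 61.8 tooly [ 0.016  0.01  -1.   ] F [-1.  -0.4  0.5] w 1.003
q [-0.47  0.24  0.36  2.1  -0.12  0.81  1.04]
shift [-5.4  3.3 -0.2] turn [0.5 0.7 0.9] Mx [[0.47, 0.02, -0.88], [0.88, 0.01, 0.47], [0.02, -1.0, -0.01]]
```

Next I correct the offset and tilt, then close.

```bash
python3 -m inch '[[[1,-5,3,0,0.5,0.7,0.9],[1,0,0,0,0,0,0]]]'; python3 -c "
from h import *
plan([.4635,.028,.106],-.505+np.pi/2)"; python3 -m inch '[[[-1,0,0,0,0,0,0],[-1,0,0,0,0,0,0],[-1,0,0,0,0,0,0],[-1,0,0,0,0,0,0],[-1,0,0,0,0,0,0],[-1,0,0,0,0,0,0]]]'; python3 -c "
from h import *
plan([.4635,.028,.106],-.505+np.pi/2)"
```

```text
time: 2.35
eef_pos: [0.4636, 0.0297, 0.1082]
eef_rot: [0.608, 0.36, -0.361, -0.608]
ft_force: [-0.4, 0.6, -0.7]
width: 0.997
t 2.35 pos [0.4636 0.0297 0.1082] xyaw 61.3 tooly [-0.001 -0.    -1.   ] F [-0.4  0.6 -0.7] w 0.997
q [-0.48  0.25  0.36  2.09 -0.12  0.83  1.02]
shift [-1.5  2.2 -0.7] turn [-0.   0.2 -0. ] Mx [[0.48, -0.0, -0.88], [0.88, -0.0, 0.48], [-0.0, -1.0, 0.0]]
time: 2.85
eef_pos: [0.467, 0.0311, 0.1134]
eef_rot: [0.608, 0.364, -0.359, -0.607]
ft_force: [1.1, -0.3, 0.5]
width: 0.14
t 2.85 pos [0.467  0.0311 0.1134] xyaw 61.4 tooly [ 0.007  0.002 -1.   ] F [ 1.1 -0.3  0.5] w 0.14
q [-0.48  0.24  0.36  2.08 -0.12  0.83  1.02]
shift [-4.4  7.4  1.7] turn [0.3 0.4 0.3] Mx [[0.48, 0.01, -0.88], [0.88, 0.0, 0.48], [0.0, -1.0, -0.0]]
```

```bash
python3 -c "
from h import *
s=snap('side');crop(s,210,150,350,290,4.2,'pics/s3.png')
t=snap('top');crop(t,260,190,380,300,5,'pics/t3.png')
plan([.4635,.028,.106],-.505+np.pi/2)"
```

```text
t 2.95 pos [0.4669 0.031  0.1132] xyaw 61.4 tooly [ 0.006  0.002 -1.   ] F [-0.2 -0.3  0.3] w 0.004
q [-0.48  0.24  0.36  2.08 -0.12  0.83  1.02]
shift [-4.3  7.2  1.6] turn [0.3 0.4 0.3] Mx [[0.48, 0.01, -0.88], [0.88, 0.0, 0.48], [0.0, -1.0, -0.0]]
```

View pics/s3.png

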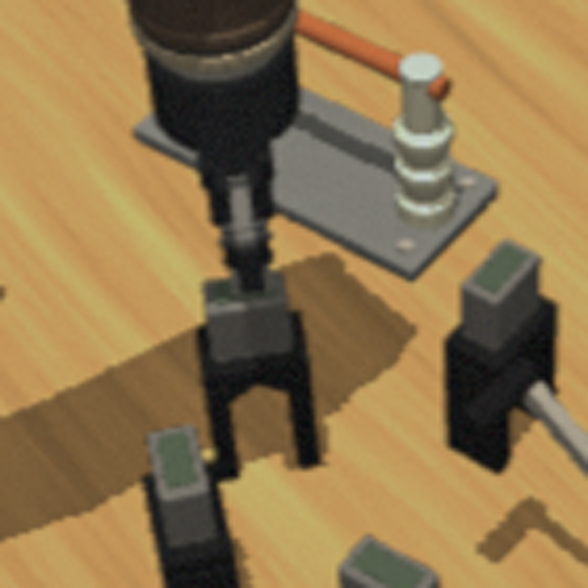

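View pics/t3.png

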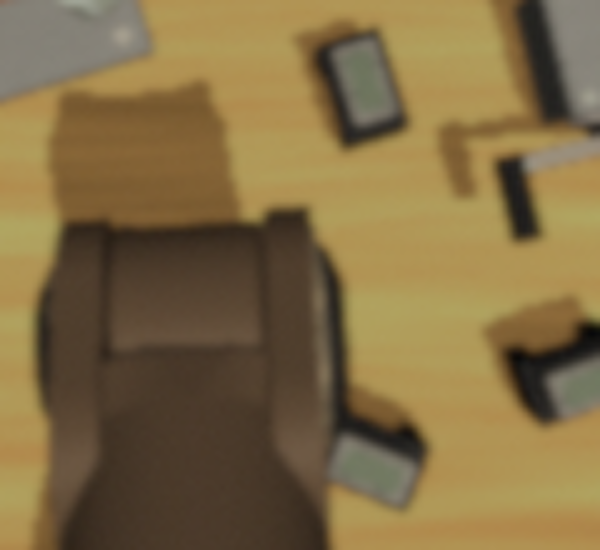

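```bash
python3 -c "
from h import *
s=snap('side');p=st()[0]['eef_pos'];uv=proj('side',p)[0];print(p,uv,(uv-[210,150])*4.2)
crop(s,240,180,300,270,6.6,'pics/s4.png');print((uv-[240,180])*6.6)
for z in (.12,.144,.16):print(z,onz('side',(269.5,218.6),z))
"
```

```text
[0.46677161 0.03098524 0.11311051] [269.8942826  226.78503444] [251.55598693 322.49714465]
[197.30226518 308.78122731]
0.12 [0.47765298 0.04771443 0.12      ]
0.144 [0.46717968 0.02839822 0.144     ]
0.16 [0.46019748 0.01552076 0.16      ]
```

View pics/s4.png

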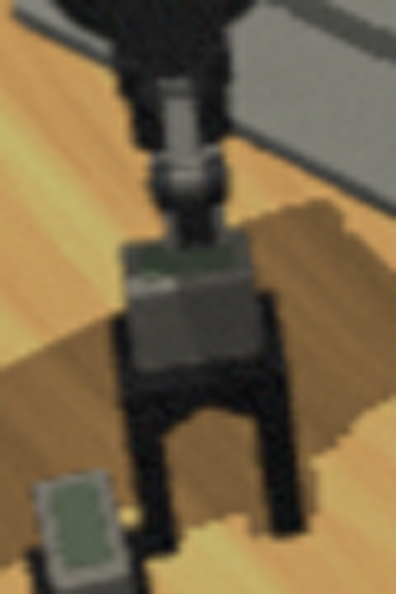

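```bash
python3 -c "
from h import *
snap('side')
c=np.array([.4661,.028,.1761]);j=np.array([.48,.87,0])
for a,dz in((0,0),(-.0425,.013),(.0425,.013),(-.055,.013)):
  print(a,(proj('side',c+a*j+[0,0,dz])[0]-[210,130])*4.2)
"
```

```text
0 [243.42397696 333.72074322]
-0.0425 [248.19073165 374.91728529]
0.0425 [234.63063903 262.34415597]
-0.055 [250.30871064 392.5003158 ]
```

```bash
python3 -c "
import cv2;a=cv2.imread('pics/s2.png');cv2.imwrite('pics/s2b.png',cv2.resize(a[130:470,150:350],None,fx=1.7,fy=1.7))"
```

```text
(no output)
```

View pics/s2b.png

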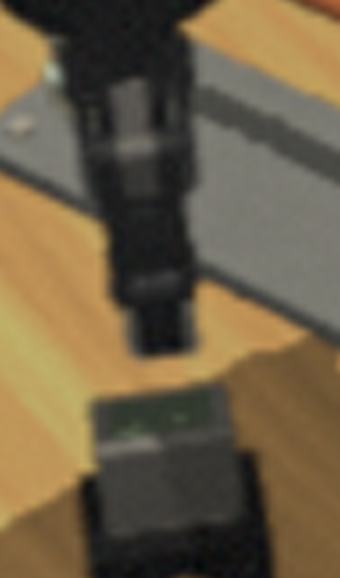

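```bash
python3 -c "
from h import *
snap('side');snap('top')
c=np.array([.2454,.5742,.193]);j=np.array([.39,.92,0])
S=cv2.imread('pics/side0.png');T=cv2.imread('pics/top0.png')
for n,I,o,k in(('side',S,(30,60),6),('top',T,(20,300),6)):
  im=cv2.resize(I[o[1]:o[1]+90,o[0]:o[0]+100],None,fx=k,fy=k,interpolation=cv2.INTER_CUBIC)
  for a,dz,col in((0,0,(0,0,255)),(-.0425,.013,(0,255,0)),(.0425,.013,(255,0,0)),(-.057,.013,(0,255,0)),(.057,.013,(255,0,0))):
    p=(proj(n,c+a*j+[0,0,dz])[0]-o+.5)*k;print(n,a,p.round());cv2.circle(im,tuple(int(v) for v in p),3,col,-1)
  cv2.imwrite(f'pics/start_{n}.png',im)
"
```

```text
side 0 [328. 402.]
side -0.0425 [311. 435.]
side 0.0425 [324. 323.]
side -0.057 [309. 456.]
side 0.057 [326. 305.]
top 0 [445. 236.]
top -0.0425 [519. 283.]
top 0.0425 [335. 206.]
top -0.057 [550. 296.]
top 0.057 [304. 192.]
```

View pics/start_side.png

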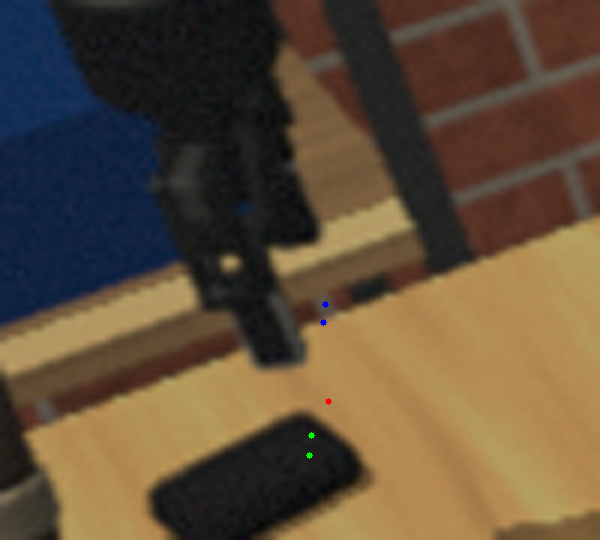

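View pics/start_top.png

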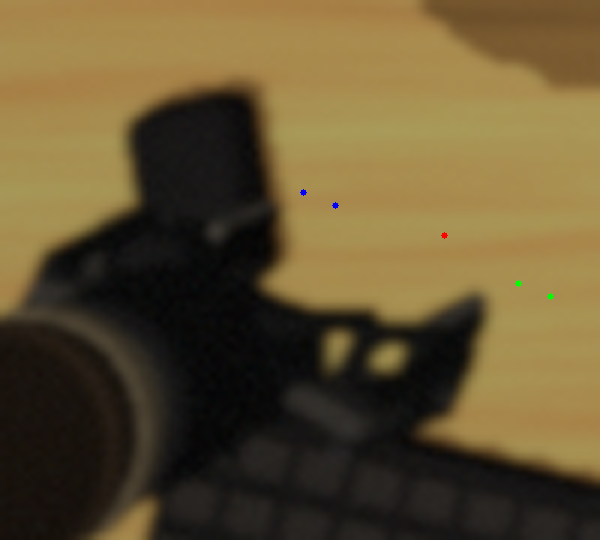

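```bash
python3 -c "
from h import *
snap('side');snap('top')
c=np.array([.2454,.5742,.193]);j=np.array([.39,.92,0])
# tip middle of near finger
for s,t in(((280,362),(478,300)),((290,362),(482,297)),((270,362),(475,305))):
  p,e=tri({'side':np.array(s)/6-.5+[30,60],'top':np.array(t)/6-.5+[20,300]})
  print(p.round(4),e.round(2),'rel',(p-c).round(4),'along',((p-c)@j).round(4))
"
```

```text
[0.2314 0.5307 0.2455] 1.2 rel [-0.014  -0.0435  0.0525] along -0.0455
[0.2338 0.5283 0.2461] 0.69 rel [-0.0116 -0.0459  0.0531] along -0.0468
[0.2288 0.532  0.2458] 1.59 rel [-0.0166 -0.0422  0.0528] along -0.0453
```

```bash
python3 -m inch '[[[-1,-2,-25,2,0,0,0],[-1,0,0,0,0,0,0]]]'; python3 -c "
from h import *
s=snap('side');crop(s,240,170,300,270,6,'pics/s5.png');p=st()[0]['eef_pos']
for dz in(0,.02,.03,.04):print(dz,((proj('side',p+[0,0,dz])[0]-[240,170]+.5)*6).round())
plan([.4635,.028,.106],-.505+np.pi/2)"
```

```text
time: 3.42
eef_pos: [0.4632, 0.0299, 0.1378]
eef_rot: [0.608, 0.362, -0.36, -0.607]
ft_force: [1.0, 1.1, 0.7]
width: 0.004
0 [169. 312.]
0.02 [164. 277.]
0.03 [162. 259.]
0.04 [159. 241.]
t 3.47 pos [0.4622 0.0301 0.136 ] xyaw 61.5 tooly [ 0.002  0.    -1.   ] F [-0.4 -0.3 -0.4] w 0.002
q [-0.49  0.2   0.37  2.06 -0.09  0.89  1.  ]
shift [-1.3 30.  -2.1] turn [0.1 0.4 0.1] Mx [[0.48, 0.0, -0.88], [0.88, 0.0, 0.48], [0.0, -1.0, -0.0]]
```

View pics/s5.png

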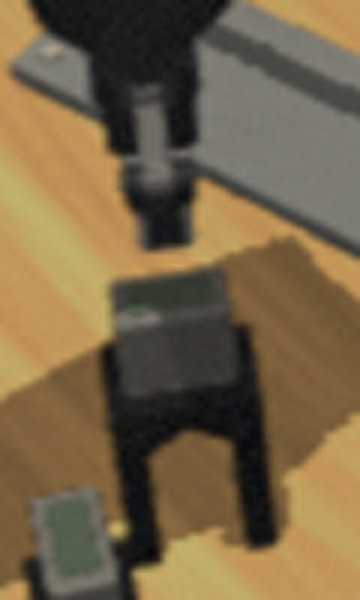

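The tip is seen at crop (165,247), but the reported TCP projects to row 312. The fingers are therefore about 38 mm higher than the state says. I'll check this by lightly touching the handle top.

```bash
python3 -m inch '[[[-1,-1,22,-2,0,0,0],[-1,0,4,0,0,0,0]]]';for i in 1; do python3 -m inch '[[[-1,0,4,0,0,0,0]]]'; done;  python3 -m inch '[[[-1,0,4,0,0,0,0]]]';  python3 -m inch '[[[-1,0,4,0,0,0,0]]]'
```

```text
time: 3.63
eef_pos: [0.4646, 0.0289, 0.1105]
eef_rot: [0.608, 0.363, -0.36, -0.607]
ft_force: [-1.2, -0.3, -0.4]
width: 0.002
time: 3.72
eef_pos: [0.4647, 0.0288, 0.1062]
eef_rot: [0.608, 0.363, -0.36, -0.607]
ft_force: [-7.6, -2.4, 79.2]
width: 0.001
time: 3.8
eef_pos: [0.4684, 0.0298, 0.1064]
eef_rot: [0.608, 0.365, -0.357, -0.607]
ft_force: [-15.8, 0.2, 93.8]
width: 0.001
time: 3.88
eef_pos: [0.4727, 0.0307, 0.1073]
eef_rot: [0.609, 0.368, -0.354, -0.607]
ft_force: [-10.1, -0.8, 52.1]
width: 0.001
```

Contact at a reported z of 0.106 with the handle top at 0.144 confirms it: the real tip is 38 mm above the reported TCP. I'll go up, open and look again.

```bash
python3 -m inch '[[[1,0,-30,0,0,0,0],[1,0,-30,0,0,0,0],[1,0,0,0,0,0,0],[1,0,0,0,0,0,0],[1,0,0,0,0,0,0],[1,0,0,0,0,0,0]]]'; python3 -c "
from h import *
s=snap('side');crop(s,230,190,340,290,7,'pics/s6.png')
plan([.4635,.028,.068],-.505+np.pi/2)"
```

```text
time: 4.38
eef_pos: [0.4734, 0.0307, 0.1727]
eef_rot: [0.609, 0.37, -0.353, -0.607]
ft_force: [-0.9, -0.4, 0.2]
width: 0.844
t 4.43 pos [0.4732 0.0306 0.1725] xyaw 61.4 tooly [ 0.022  0.009 -1.   ] F [ 0.2  0.6 -0.8] w 0.925
q [-0.5   0.16  0.38  2.02 -0.08  0.96  0.99]
shift [ -8.8 104.2   8.8] turn [0.9 0.3 1.1] Mx [[0.48, 0.02, -0.88], [0.88, 0.01, 0.48], [0.02, -1.0, -0.01]]
```

View pics/s6.png

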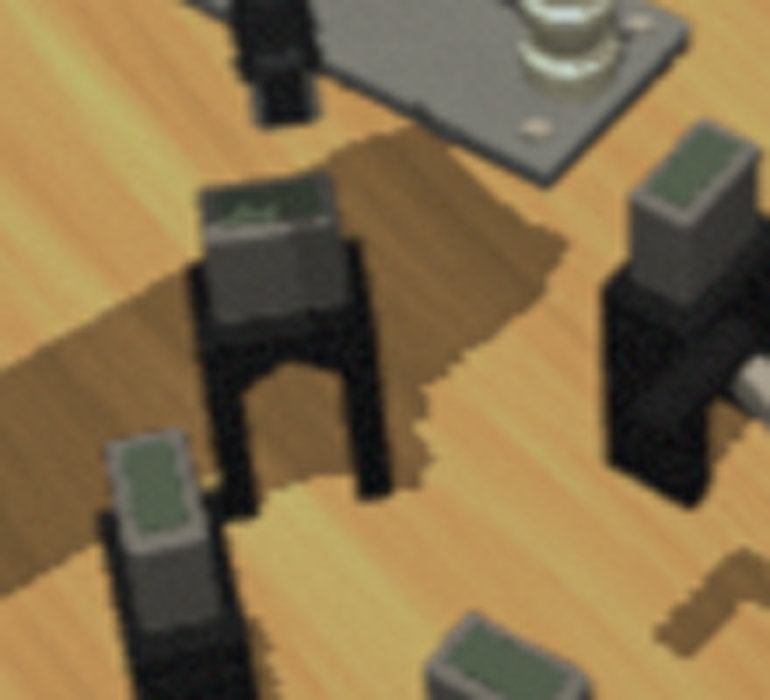

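The fork hasn't moved: its handle corners are still at (198,187), (333,174) and (207,240).

```bash
python3 -m inch '[[[1,-9,10,9,0.9,0.3,1.1],[1,0,25,0,0,0,0],[1,0,25,0,0,0,0],[1,0,0,0,0,0,0]]]'; python3 -c "
from h import *
plan([.4635,.028,.068],-.505+np.pi/2)"
```

```text
time: 4.77
eef_pos: [0.4568, 0.0261, 0.1069]
eef_rot: [-0.608, -0.356, 0.362, 0.61]
ft_force: [-0.9, -0.6, -0.6]
width: 0.999
t 4.77 pos [0.4568 0.0261 0.1069] xyaw 61.1 tooly [-0.009 -0.003 -1.   ] F [-0.9 -0.6 -0.6] w 0.999
q [-0.48  0.24  0.37  2.1  -0.12  0.83  1.02]
shift [ 5.2 38.8 -5.2] turn [-0.4 -0.  -0.4] Mx [[0.48, -0.01, -0.88], [0.88, -0.0, 0.48], [-0.01, -1.0, 0.01]]
```

```bash
python3 -m inch '[[[1,5,10,-5,-0.4,0,-0.4],[1,0,0,0,0,0,0]]]'; python3 -c "
from h import *
plan([.4635,.028,.068],-.505+np.pi/2)"
```

```text
time: 4.93
eef_pos: [0.4603, 0.0272, 0.0944]
eef_rot: [-0.609, -0.356, 0.362, 0.61]
ft_force: [-0.1, -0.2, 0.7]
width: 1.001
t 4.93 pos [0.4603 0.0272 0.0944] xyaw 61.0 tooly [-0.007 -0.003 -1.   ] F [-0.1 -0.2  0.7] w 1.001
q [-0.47  0.27  0.36  2.1  -0.13  0.8   1.03]
shift [ 2.4 26.4 -2.6] turn [-0.3 -0.1 -0.3] Mx [[0.48, -0.01, -0.87], [0.87, -0.0, 0.48], [-0.01, -1.0, 0.01]]
```

```bash
python3 -m inch '[[[1,2.5,14,-2.5,-0.4,0,-0.4],[1,0,12,0,0,0,0],[1,0,0,0,0,0,0]]]'; python3 -c "
from h import *
plan([.4635,.028,.068],-.505+np.pi/2)"
```

```text
time: 5.18
eef_pos: [0.4621, 0.0276, 0.0685]
eef_rot: [0.609, 0.358, -0.359, -0.609]
ft_force: [-0.6, -0.7, -0.6]
width: 0.999
t 5.18 pos [0.4621 0.0276 0.0685] xyaw 61.0 tooly [-0.002 -0.001 -1.   ] F [-0.6 -0.7 -0.6] w 0.999
q [-0.46  0.31  0.35  2.13 -0.16  0.73  1.06]
shift [ 1.   0.5 -1. ] turn [-0.  -0.1 -0.1] Mx [[0.49, -0.0, -0.87], [0.87, -0.0, 0.49], [-0.0, -1.0, 0.0]]
```

```bash
python3 -m inch '[[[-1,0.5,0,-0.5,0,0,0],[-1,0,0,0,0,0,0],[-1,0,0,0,0,0,0],[-1,0,0,0,0,0,0],[-1,0,0,0,0,0,0],[-1,0,0,0,0,0,0],[-1,0,0,0,0,0,0]]]'; python3 -c "
from h import *
s=snap('side');crop(s,230,190,340,290,7,'pics/s7.png')
plan([.4635,.028,.068],-.505+np.pi/2)"
```

```text
time: 5.77
eef_pos: [0.4634, 0.0277, 0.0723]
eef_rot: [0.61, 0.358, -0.359, -0.609]
ft_force: [0.2, 1.1, -2.8]
width: 0.298
t 5.82 pos [0.4633 0.0277 0.0722] xyaw 60.9 tooly [-0.001 -0.001 -1.   ] F [ 0.4  0.4 -2.4] w 0.298
q [-0.46  0.31  0.35  2.12 -0.15  0.74  1.06]
shift [ 0.4  4.2 -0. ] turn [-0.  -0.2 -0.1] Mx [[0.49, -0.0, -0.87], [0.87, -0.0, 0.49], [-0.0, -1.0, 0.0]]
```

View pics/s7.png

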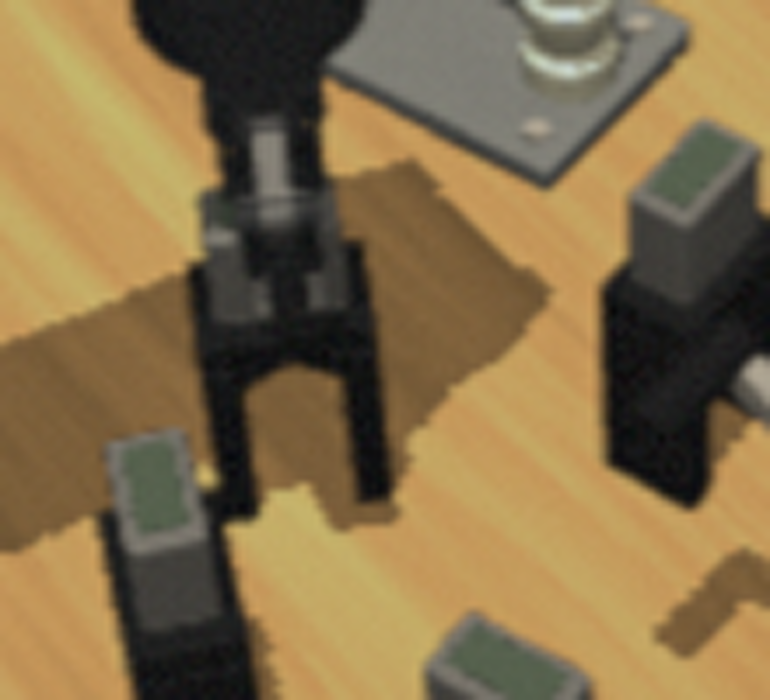

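Grip confirmed: the width of 25 mm matches the handle, and the fork is upright. Lifting.

```bash
python3 -m inch '[[[-1,0,-20,0,0,0,0],[-1,0,-35,0,0,0,0],[-1,0,-35,0,0,0,0],[-1,0,-35,0,0,0,0],[-1,0,-30,0,0,0,0],[-1,0,-12,0,0,0,0],[-1,0,0,0,0,0,0]]]'; python3 -c "
from h import *
plan([.623,.2085,.242],.29+np.pi/2)"
```

```text
time: 6.4
eef_pos: [0.4594, 0.0265, 0.2439]
eef_rot: [-0.609, -0.354, 0.362, 0.61]
ft_force: [0.2, -0.4, -2.6]
width: 0.294
t 6.4 pos [0.4594 0.0265 0.2439] xyaw 60.8 tooly [-0.011 -0.004 -1.   ] F [ 0.2 -0.4 -2.6] w 0.294
q [-0.53  0.08  0.39  1.92 -0.03  1.16  0.94]
shift [238.6  -0.7 -54.2] turn [ -0.6 -45.8  -0.3] Mx [[0.49, -0.01, -0.87], [0.87, -0.0, 0.49], [-0.01, -1.0, 0.01]]
```

```bash
python3 -m inch '[[[-1,20,0,-5,0,0,0],[-1,36,0,-8,0,0,0],[-1,36,0,-8,0,0,0],[-1,36,0,-8,0,0,0],[-1,36,0,-8,0,0,0],[-1,36,0,-8,0,0,0],[-1,20,0,-5,0,0,0],[-1,0,0,0,0,0,0]]]'; python3 -c "
from h import *
plan([.623,.2085,.242],.29+np.pi/2)"
```

```text
time: 7.07
eef_pos: [0.6119, 0.1981, 0.2299]
eef_rot: [-0.609, -0.349, 0.364, 0.613]
ft_force: [-0.5, 0.3, -3.2]
width: 0.295
t 7.07 pos [0.6119 0.1981 0.2299] xyaw 60.5 tooly [-0.021 -0.005 -1.   ] F [-0.5  0.3 -3.2] w 0.295
q [-0.61  0.44  0.33  1.5  -0.15  1.25  0.79]
shift [ 14.3 -12.4  -4.4] turn [ -1.2 -46.1  -0.5] Mx [[0.49, -0.02, -0.87], [0.87, -0.01, 0.49], [-0.02, -1.0, 0.02]]
```

```bash
python3 -m inch '[[[-1,14,-12,-4,0,-5,0],[-1,0,0,0,0,-7,0],[-1,0,0,0,0,-7,0],[-1,0,0,0,0,-7,0],[-1,0,0,0,0,-7,0],[-1,0,0,0,0,-7,0],[-1,0,0,0,0,-5,0],[-1,0,0,0,0,0,0]]]'; python3 -c "
from h import *
plan([.623,.2085,.242],.29+np.pi/2)"
```

```text
time: 7.73
eef_pos: [0.6156, 0.2057, 0.2223]
eef_rot: [-0.411, -0.553, 0.583, 0.43]
ft_force: [0.2, -0.1, -2.2]
width: 0.298
t 7.73 pos [0.6156 0.2057 0.2223] xyaw 107.0 tooly [-0.046 -0.018 -0.999] F [ 0.2 -0.1 -2.2] w 0.298
q [-0.5   0.47  0.16  1.45 -0.07  1.28  1.53]
shift [  0.5 -20.1  -6.9] turn [-2.8  0.3 -0.2] Mx [[-0.29, -0.05, -0.96], [0.96, -0.02, -0.29], [-0.0, -1.0, 0.05]]
```

```bash
python3 -m inch '[[[-1,0,-20,-7,-2.8,0.3,0],[-1,0,-2,0,0,0,0]]]'; python3 -c "
from h import *
plan([.623,.2085,.242],.29+np.pi/2)
s=snap('side');crop(s,215,70,345,220,4,'pics/s8.png')
t=snap('top');crop(t,190,150,310,240,6,'pics/t8.png')"
```

```text
time: 7.9
eef_pos: [0.6218, 0.2064, 0.2399]
eef_rot: [-0.424, -0.563, 0.568, 0.424]
ft_force: [0.4, 1.1, -1.0]
width: 0.3
t 7.9 pos [0.6218 0.2064 0.2399] xyaw 106.3 tooly [-0.004 -0.006 -1.   ] F [ 0.4  1.1 -1. ] w 0.3
q [-0.51  0.44  0.16  1.46 -0.07  1.26  1.52]
shift [ 1.7 -2.1 -1.8] turn [-0.3 -0.3 -0.3] Mx [[-0.28, -0.0, -0.96], [0.96, -0.01, -0.28], [-0.0, -1.0, 0.01]]
```

View pics/s8.png

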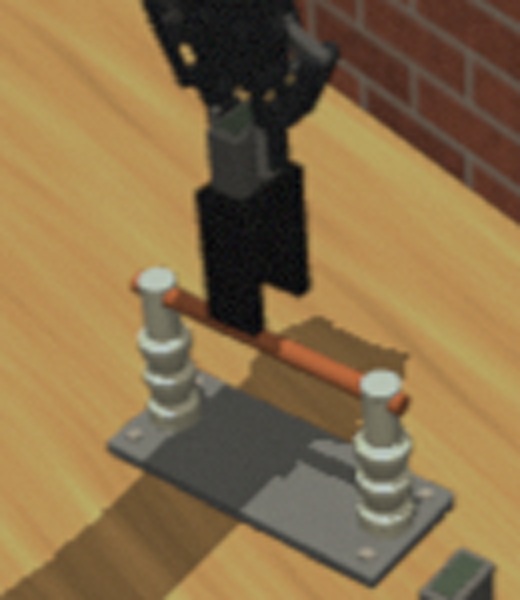

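View pics/t8.png

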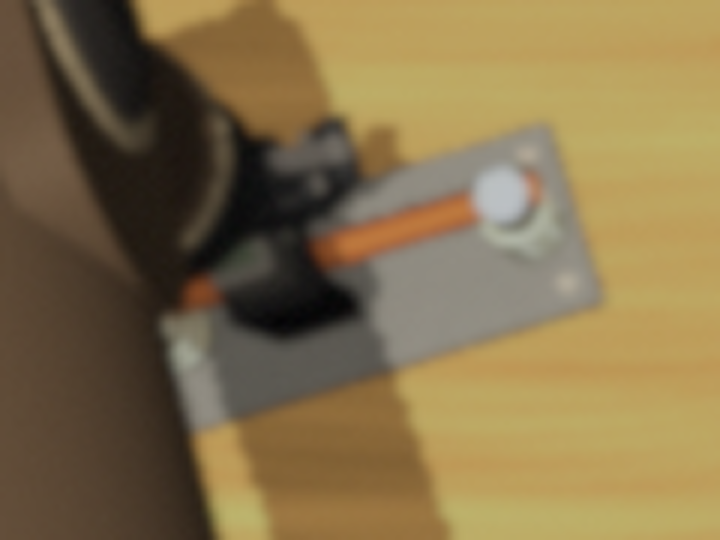

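```bash
cat > ov.py <<'E'
from h import *
def boxpts(x0,x1,y0,y1,z0,z1):return np.array([[x,y,z] for x in(x0,x1) for y in(y0,y1) for z in(z0,z1)])
ED=[(0,1),(2,3),(4,5),(6,7),(0,2),(1,3),(4,6),(5,7),(0,4),(1,5),(2,6),(3,7)]
FORK=[boxpts(-.023,.023,-.013,.013,-.022,.022),boxpts(-.031,-.017,-.02,.02,-.122,-.022),boxpts(.017,.031,-.02,.02,-.122,-.022)]
def overlay(n,im,grip,yaw,o,w,h,k,fn):
    im=cv2.resize(im[o[1]:o[1]+h,o[0]:o[0]+w],None,fx=k,fy=k,interpolation=cv2.INTER_CUBIC)
    Rz=R.from_euler('z',yaw).as_matrix()
    for b,col in zip(FORK,[(0,255,255),(0,0,255),(255,0,255)]):
        p=(proj(n,b@Rz.T+grip)-o+.5)*k
        for i,j in ED:cv2.line(im,tuple(p[i].astype(int)),tuple(p[j].astype(int)),col,1)
    cv2.imwrite(fn,im)
E
python3 -c "
from ov import *
s=snap('side');t=snap('top');S,M=st();p=S['eef_pos']
g=p+[0,0,.05];y=np.arctan2(M[1,0],M[0,0])-np.pi/2
overlay('side',s,g,y,(240,80),70,90,6,'pics/o1.png');overlay('top',t,g,y,(205,165),70,60,8,'pics/o2.png')"
```

```text
(no output)
```

View pics/o1.png

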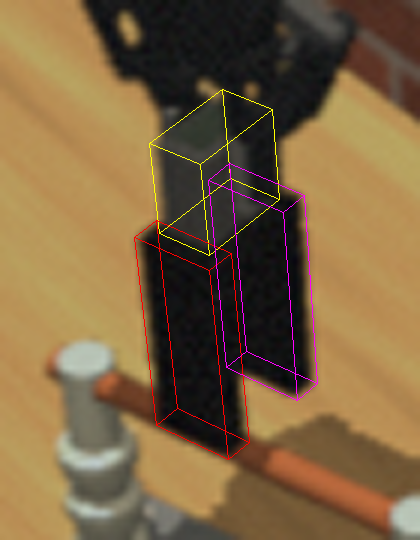

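View pics/o2.png

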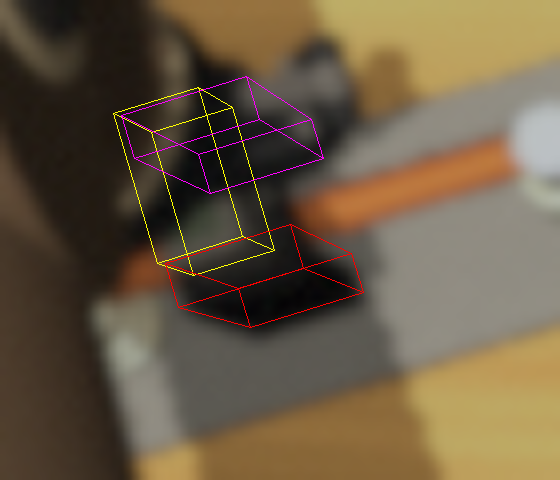

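The overlay of the fork model agrees with the pictures to about 2 px, with the slot straddling the bar line. I'll lower in steps and check drift.

```bash
python3 -m inch '[[[-1,0,15,-2,-0.3,-0.3,-0.3],[-1,0,15,0,0,0,0],[-1,0,0,0,0,0,0]]]'; python3 -c "
from h import *
plan([.623,.2085,.127],.29+np.pi/2)"
```

```text
time: 8.35
eef_pos: [0.6206, 0.207, 0.2037]
eef_rot: [-0.42, -0.564, 0.57, 0.425]
ft_force: [-0.5, -1.0, -4.2]
width: 0.296
t 8.35 pos [0.6206 0.207  0.2037] xyaw 106.7 tooly [-0.011 -0.003 -1.   ] F [-0.5 -1.  -4.2] w 0.296
q [-0.5   0.46  0.16  1.5  -0.08  1.19  1.53]
shift [ 0.7 76.7 -3.6] turn [-0.6  0.1  0. ] Mx [[-0.29, -0.01, -0.96], [0.96, -0.0, -0.29], [0.0, -1.0, 0.01]]
```

```bash
python3 -m inch '[[[-1,0,18,-3.5,-0.6,0,0],[-1,0,18,-0.5,-0.2,0,0],[-1,0,14,0,0,0,0],[-1,0,0,0,0,0,0]]]'; python3 -c "
from h import *
plan([.623,.2085,.127],.29+np.pi/2)
s=snap('side');crop(s,215,90,345,220,4,'pics/s9.png')"
```

```text
time: 8.68
eef_pos: [0.6237, 0.2082, 0.1512]
eef_rot: [-0.423, -0.567, 0.567, 0.423]
ft_force: [0.3, -0.5, -3.3]
width: 0.296
t 8.68 pos [0.6237 0.2082 0.1512] xyaw 106.6 tooly [-0.001 -0.    -1.   ] F [ 0.3 -0.5 -3.3] w 0.296
q [-0.5   0.5   0.15  1.57 -0.08  1.08  1.53]
shift [ 0.5 24.2  0.5] turn [-0.  -0.1 -0. ] Mx [[-0.28, -0.0, -0.96], [0.96, -0.0, -0.28], [-0.0, -1.0, 0.0]]
```

View pics/s9.png

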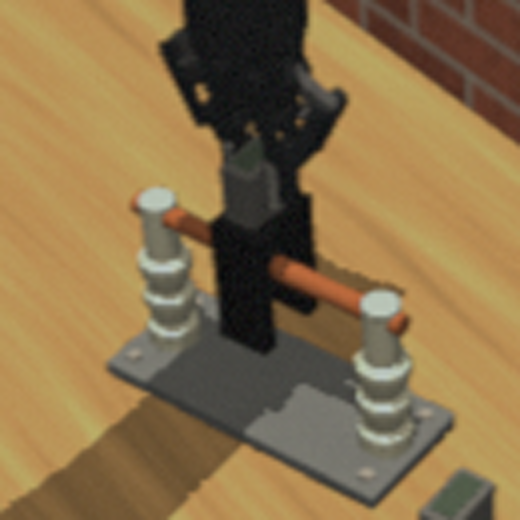

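The bar now runs through the slot, passing behind the near leg at crop (245,250) and midway between the posts. I'll continue down to contact.

```bash
python3 -m inch '[[[-1,0,14,0,0,0,0],[-1,0,6,0,0,0,0]]]';python3 -m inch '[[[-1,0,3,0,0,0,0]]]';python3 -m inch '[[[-1,0,2,0,0,0,0]]]'
```

```text
time: 8.9
eef_pos: [0.6259, 0.209, 0.1354]
eef_rot: [0.424, 0.568, -0.565, -0.422]
ft_force: [-0.6, -0.2, -3.2]
width: 0.293
time: 8.98
eef_pos: [0.6264, 0.2092, 0.1329]
eef_rot: [0.424, 0.568, -0.565, -0.422]
ft_force: [0.3, -0.3, -2.1]
width: 0.298
time: 9.07
eef_pos: [0.6266, 0.2093, 0.1313]
eef_rot: [0.424, 0.568, -0.565, -0.422]
ft_force: [0.8, 1.1, -2.9]
width: 0.295
```

```bash
python3 -m inch '[[[-1,0,3,3,0,0,0]]]';python3 -m inch '[[[-1,0,2,0,0,0,0]]]';python3 -m inch '[[[-1,0,2,0,0,0,0]]]'
```

```text
time: 9.15
eef_pos: [0.6246, 0.2088, 0.1292]
eef_rot: [0.424, 0.569, -0.565, -0.422]
ft_force: [-0.0, 0.4, -2.9]
width: 0.299
time: 9.23
eef_pos: [0.6249, 0.2089, 0.1281]
eef_rot: [0.425, 0.569, -0.564, -0.422]
ft_force: [0.2, 0.2, -1.3]
width: 0.296
time: 9.32
eef_pos: [0.6258, 0.2092, 0.1274]
eef_rot: [0.425, 0.57, -0.563, -0.421]
ft_force: [0.8, 0.1, 5.1]
width: 0.294
```

Seated contact: the force went from -2.9 to +5 N. Releasing.

```bash
python3 -m inch '[[[1,0,0,0,0,0,0],[1,0,0,0,0,0,0],[1,0,0,0,0,0,0],[1,0,0,0,0,0,0],[1,0,0,0,0,0,0],[1,0,0,0,0,0,0],[1,0,0,0,0,0,0]]]'; python3 -c "
from h import *
plan([.623,.2085,.3],.29+np.pi/2)
s=snap('side');crop(s,215,90,345,220,4,'pics/s10.png')"
```

```text
time: 9.9
eef_pos: [0.6269, 0.2096, 0.1296]
eef_rot: [0.426, 0.571, -0.562, -0.421]
ft_force: [0.2, 0.2, -1.1]
width: 1.001
t 9.9 pos [0.6269 0.2096 0.1296] xyaw 106.5 tooly [ 0.013  0.005 -1.   ] F [ 0.2  0.2 -1.1] w 1.001
q [-0.5   0.52  0.15  1.59 -0.09  1.02  1.53]
shift [   0.3 -170.4    1.7] turn [ 0.8 -0.1  0.1] Mx [[-0.28, 0.01, -0.96], [0.96, 0.01, -0.28], [0.0, -1.0, -0.01]]
```

View pics/s10.png

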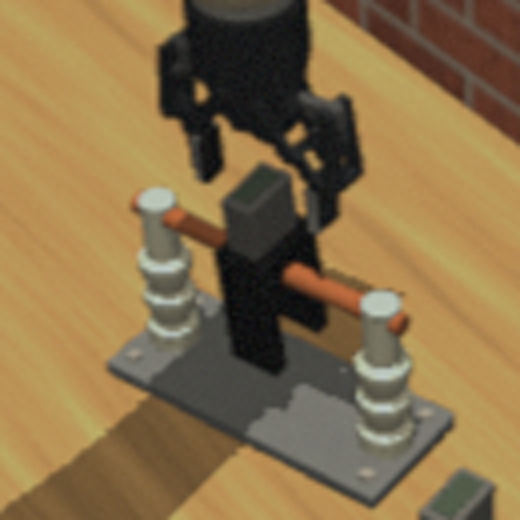

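The fork hangs on the bar with its handle at crop (262,205), and both fingers are clear of it. I'll go up.

```bash
python3 -m inch '[[[1,0,-20,2,0.8,0,0],[1,0,-25,0,0,0,0],[1,0,-25,0,0,0,0],[1,0,-25,0,0,0,0],[1,0,-10,0,0,0,0],[1,0,0,0,0,0,0]]]'; python3 -c "
from ov import *
plan([.5,-.1,.2],.29+np.pi/2)
s=snap('side');t=snap('top')
overlay('side',s,np.array([.623,.2085,.1768]),.29,(235,120),80,95,6,'pics/o3.png');overlay('top',t,np.array([.623,.2085,.1768]),.29,(195,165),100,70,7,'pics/o4.png')"
```

```text
time: 10.45
eef_pos: [0.623, 0.2082, 0.2358]
eef_rot: [-0.421, -0.565, 0.568, 0.425]
ft_force: [-0.6, 0.3, -0.8]
width: 1.001
t 10.45 pos [0.623  0.2082 0.2358] xyaw 106.5 tooly [-0.007 -0.001 -1.   ] F [-0.6  0.3 -0.8] w 1.001
q [-0.51  0.44  0.16  1.46 -0.07  1.25  1.52]
shift [-260.6   37.1  205.2] turn [-0.4 -0.1  0. ] Mx [[-0.28, -0.01, -0.96], [0.96, -0.0, -0.28], [0.0, -1.0, 0.01]]
```

View pics/o3.png

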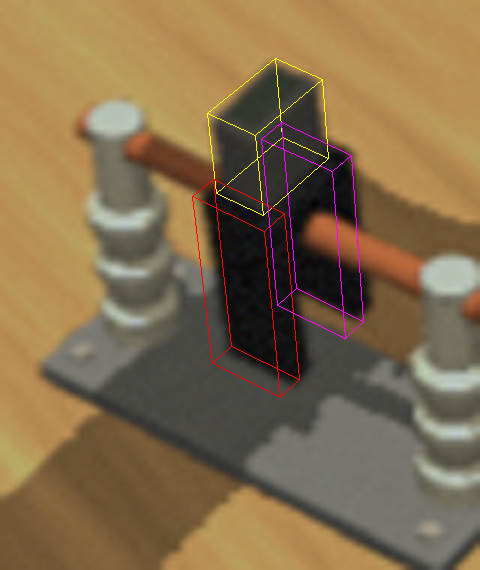

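View pics/o4.png

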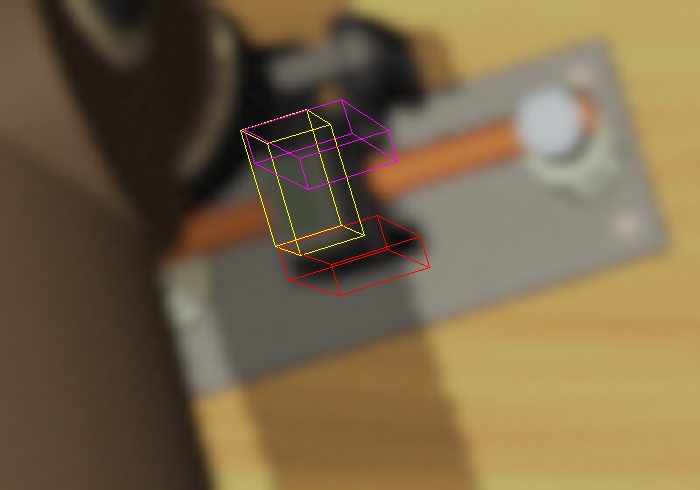

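Now I'll move the arm over towards the lever, staying high, so I can get a clear picture of the hanging fork.

```bash
python3 -c "
from h import *
plan([.507,-.130,.235],.229+np.pi/2)"; python3 -m inch '[[[-1,-20,-8,5,0,0,0],[-1,-36,-3,12,0,0,0],[-1,-36,-3,12,0,0,0],[-1,-36,-3,12,0,0,0],[-1,-36,-3,12,0,0,0],[-1,-36,-3,12,0,0,0],[-1,-36,-3,12,0,0,0],[-1,-30,0,10,0,0,0]]]';python3 -c "
from h import *
plan([.507,-.130,.235],.229+np.pi/2)"
```

```text
t 10.55 pos [0.6221 0.2079 0.2334] xyaw 106.5 tooly [-0.01  -0.003 -1.   ] F [ 0.1  0.  -0.2] w 1.003
q [-0.51  0.44  0.16  1.46 -0.07  1.25  1.52]
shift [-291.3    0.4  206.3] turn [-0.6  3.4 -0. ] Mx [[-0.28, -0.01, -0.96], [0.96, -0.0, -0.28], [0.0, -1.0, 0.01]]
time: 11.22
eef_pos: [0.6081, -0.0701, 0.2422]
eef_rot: [-0.408, -0.563, 0.578, 0.427]
ft_force: [0.1, -0.6, 0.0]
width: 0.002
t 11.22 pos [ 0.6081 -0.0701  0.2422] xyaw 107.6 tooly [-0.034 -0.002 -0.999] F [ 0.1 -0.6  0. ] w 0.002
q [-0.14  0.38  0.25  1.55 -0.09  1.26  1.99]
shift [-26.5  10.7 114.2] turn [-1.9  4.5  0.4] Mx [[-0.3, -0.03, -0.95], [0.95, -0.0, -0.3], [0.01, -1.0, 0.03]]
```

```bash
python3 -m inch '[[[-1,-9,0,37,0,0,0],[-1,-9,2,37,0,0,0],[-1,-9,2,36,0,0,0],[-1,0,0,0,-1.9,4.5,0.4],[-1,0,0,0,0,0,0]]]';python3 -c "
from ov import *
plan([.507,-.130,.235],.229+np.pi/2)
s=snap('side');t=snap('top')
crop(s,225,110,345,220,6,'pics/s11.png');crop(t,195,150,300,230,7,'pics/t11.png')
crop(s,220,90,440,320,2.5,'pics/s11b.png')"
```

```text
time: 11.63
eef_pos: [0.5001, -0.1424, 0.2296]
eef_rot: [-0.44, -0.545, 0.555, 0.448]
ft_force: [1.0, 0.5, -0.0]
width: 0.001
t 11.63 pos [ 0.5001 -0.1424  0.2296] xyaw 102.1 tooly [-0.017 -0.003 -1.   ] F [ 1.   0.5 -0. ] w 0.001
q [-0.07  0.21  0.29  1.8  -0.06  1.15  2.03]
shift [10.6 -5.6 -9.3] turn [-1. -1.  0.] Mx [[-0.21, -0.02, -0.98], [0.98, -0.0, -0.21], [0.0, -1.0, 0.02]]
```

View pics/s11.png

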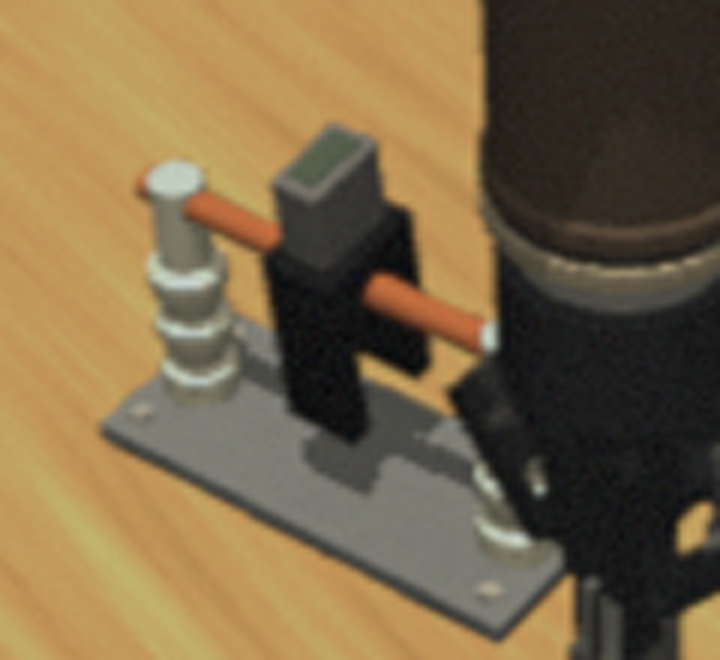

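View pics/t11.png

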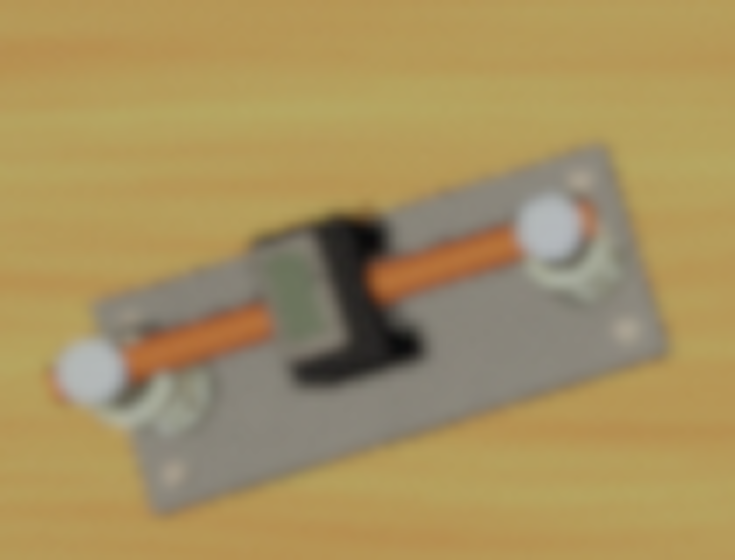

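View pics/s11b.png

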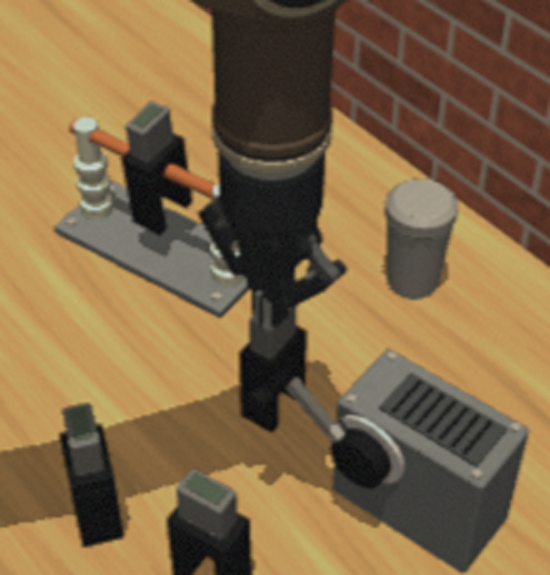

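```bash
cat > fitf.py <<'E'
from ov import *
snap('side');snap('top')
cv=lambda p,s,o:(np.array(p)+.5)/s-.5+o
m=np.array([[.023,.013,.022],[.023,-.013,.022],[-.023,-.013,.022],[-.023,.013,.022],[-.031,.02,-.122],[-.031,-.02,-.122],[.017,-.02,-.122]])
s=cv([(335,122),(380,140),(320,197),(272,185),(290,408),(358,443),(412,378)],6,[225,110])
t=cv([(255,258),(313,240),(350,335),(292,355)],7,[195,150])
def f(p):
    W=m@R.from_rotvec(p[3:]).as_matrix().T+p[:3]
    return np.r_[(proj('side',W)-s).ravel(),(proj('top',W[:4])-t).ravel()]
r=least_squares(f,[.62,.2,.17,0,0,.29],loss='soft_l1');p=r.x
M=R.from_rotvec(p[3:]).as_matrix();seat=p[:3]+M@[0,0,-.0468]
print(p.round(4),'res',f(p).round(1),'tilt',np.arccos(M[2,2]).round(3))
d=seat-[.623,.2085,.13];b=R.from_euler('z',.29).as_matrix();print('seat',seat.round(4),'in bar',(b.T@d).round(4),'zaxis in bar',(b.T@M[:,2]).round(3),'yaw',np.arctan2(M[1,0],M[0,0]).round(3))
E
python3 fitf.py
```

```text
[ 0.6217  0.2045  0.1791  0.0469 -0.1015  0.3325] res [-0.5 -0.6  0.2 -0.1 -0.2  1.5 -0.5 -0.2 -0.6  0.5 -0.2  0.2  0.7 -0.3
 -0.8 -2.   0.3 -2.7  1.1  0.2 -0.   0.7] tilt 0.111
seat [0.626  0.2075 0.1325] in bar [ 0.0026 -0.0018  0.0025] zaxis in bar [-0.106 -0.034  0.994] yaw 0.331
```

The fit puts the seat point 2.6 mm, -1.8 mm and 2.5 mm from bar_mid with 0.11 rad of tilt, so the fork is seated and let go. Next is the lever.

```bash
python3 -m inch '[[[-1,10,-5,-9,-1,-1,0],[-1,0,25,0,0,0,0],[-1,0,25,0,0,0,0],[-1,0,20,0,0,0,0],[-1,0,0,0,0,0,0]]]';python3 -c "
from ov import *
plan([.507,-.130,.145],.229+np.pi/2)
s=snap('side');t=snap('top')
crop(s,290,180,400,290,5.4,'pics/s12.png');crop(t,330,170,430,240,7,'pics/t12.png')"
```

```text
time: 12.25
eef_pos: [0.5192, -0.119, 0.1644]
eef_rot: [0.433, 0.563, -0.558, -0.429]
ft_force: [-1.2, 0.7, -0.4]
width: -0.001
t 12.25 pos [ 0.5192 -0.119   0.1644] xyaw 104.9 tooly [ 0.008  0.002 -1.   ] F [-1.2  0.7 -0.4] w -0.001
q [-0.08  0.28  0.26  1.88 -0.09  0.99  2.05]
shift [-7.5 19.3 14.8] turn [0.5 1.8 0. ] Mx [[-0.26, 0.01, -0.97], [0.97, 0.0, -0.26], [0.0, -1.0, -0.01]]
```

View pics/s12.png

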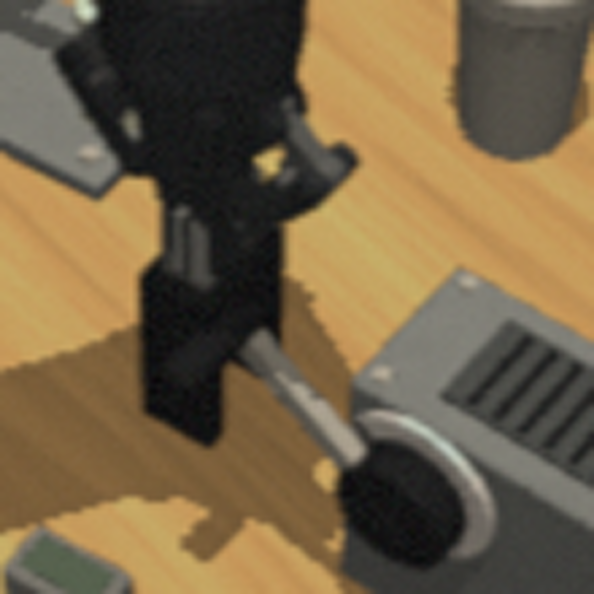

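View pics/t12.png

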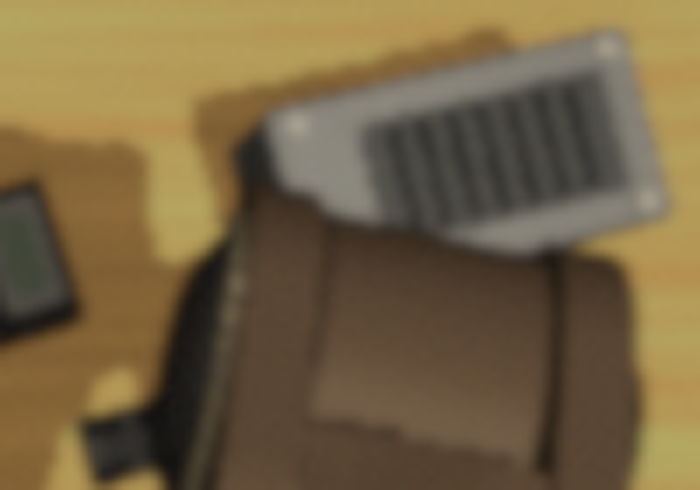

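```bash
python3 -c "
from h import *
s=snap('side');Rz=R.from_euler('z',.229).as_matrix();B=np.array([.616,-.225,0])
im=cv2.resize(s[200:290,300:390],None,fx=6.5,fy=6.5,interpolation=cv2.INTER_CUBIC)
im=cv2.convertScaleAbs(im,alpha=2,beta=10)
d=lambda P,c:cv2.circle(im,tuple(((proj('side',P)[0]-[300,200]+.5)*6.5).astype(int)),3,c,-1)
for x in(-.0525,-.0765,-.1005):d(Rz@[x,.1174,.159]+B,(0,0,255))
d(Rz@[-.0765,.0355,.102]+B,(0,255,0))
d(st()[0]['eef_pos']+[0,0,.038],(255,255,0))
cv2.imwrite('pics/o5.png',im)"
```

```text
(no output)
```

View pics/o5.png

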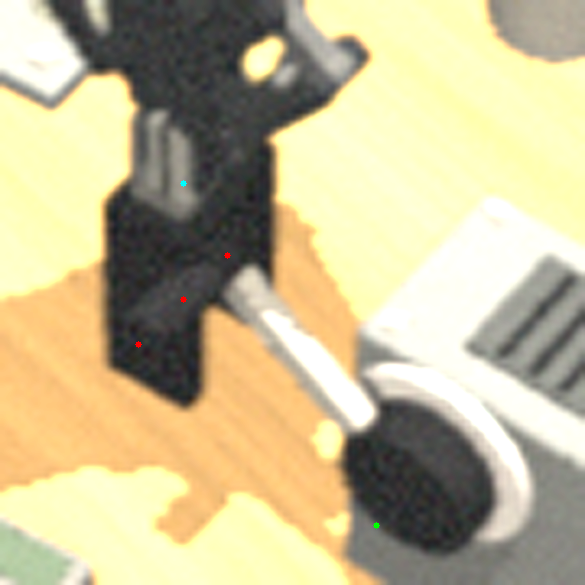

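The bar is seen at crop (140,315) to (220,275), within about 1 px of the prediction at its centre. I'll correct the offset and come down onto it.

```bash
python3 -m inch '[[[-1,-7.5,5,15,0.5,1.8,0],[-1,0,5,0,0,0,0],[-1,0,0,0,0,0,0]]]';python3 -c "
from ov import *
plan([.507,-.130,.145],.229+np.pi/2)"
```

```text
time: 12.65
eef_pos: [0.5104, -0.1324, 0.1613]
eef_rot: [0.444, 0.555, -0.551, -0.437]
ft_force: [0.3, 0.3, -0.0]
width: -0.002
t 12.65 pos [ 0.5104 -0.1324  0.1613] xyaw 102.9 tooly [ 0.01  -0.002 -1.   ] F [ 0.3  0.3 -0. ] w -0.002
q [-0.06  0.27  0.28  1.9  -0.09  0.98  2.05]
shift [ 3.2 16.2  2.9] turn [ 0.5 -0.2 -0.2] Mx [[-0.22, 0.01, -0.97], [0.97, -0.0, -0.22], [-0.0, -1.0, -0.01]]
```

```bash
python3 -m inch '[[[-1,3,12,3,0.5,0,0],[-1,0,10,0,0,0,0]]]';python3 -c "
from ov import *
plan([.507,-.130,.13],.229+np.pi/2)";python3 -m inch '[[[-1,0,7,0,0,0,0]]]';python3 -m inch '[[[-1,0,5,0,0,0,0]]]'; python3 -m inch '[[[-1,0,5,0,0,0,0]]]'
```

```text
time: 12.82
eef_pos: [0.5083, -0.1312, 0.1408]
eef_rot: [0.444, 0.553, -0.553, -0.438]
ft_force: [0.1, 0.4, -1.1]
width: 0.003
t 12.82 pos [ 0.5083 -0.1312  0.1408] xyaw 102.8 tooly [ 0.006 -0.004 -1.   ] F [ 0.1  0.4 -1.1] w 0.003
q [-0.06  0.29  0.27  1.92 -0.09  0.93  2.05]
shift [ 1.5 10.8  1.1] turn [ 0.3 -0.3 -0.3] Mx [[-0.22, 0.01, -0.97], [0.97, -0.0, -0.22], [-0.01, -1.0, -0.01]]
time: 12.9
eef_pos: [0.5083, -0.1311, 0.1329]
eef_rot: [0.444, 0.553, -0.553, -0.438]
ft_force: [-0.5, -0.5, 0.6]
width: 0.0
time: 12.98
eef_pos: [0.5079, -0.1295, 0.1271]
eef_rot: [0.443, 0.553, -0.552, -0.439]
ft_force: [-3.8, 9.7, 14.3]
width: 0.003
time: 13.07
eef_pos: [0.5072, -0.1262, 0.1219]
eef_rot: [0.441, 0.555, -0.552, -0.44]
ft_force: [-4.4, 8.1, 13.2]
width: 0.001
```

Contact is at 0.127, as expected. I'll follow the arc.

```bash
python3 -m inch '[[[-1,2,9,0,0,0,0],[-1,2,9,0,0,0,0],[-1,1.5,9,0,0,0,0],[-1,1,9,0,0,0,0]]]';python3 -c "
from ov import *
s,M=st();B=R.from_euler('z',.229).as_matrix();print('boxframe',(B.T@(s['eef_pos']-[.616,-.225,0])).round(4))
plan([.507,-.130,.03],.229+np.pi/2)
im=snap('side');crop(im,290,180,400,290,5.4,'pics/s13.png')"
```

```text
time: 13.4
eef_pos: [0.5054, -0.1127, 0.0847]
eef_rot: [0.437, 0.557, -0.551, -0.441]
ft_force: [-2.5, 3.4, 7.5]
width: 0.001
boxframe [-0.0822  0.1345  0.0847]
t 13.4 pos [ 0.5054 -0.1127  0.0847] xyaw 103.2 tooly [ 0.001  0.01  -1.   ] F [-2.5  3.4  7.5] w 0.001
q [-0.06  0.36  0.24  1.98 -0.13  0.81  2.06]
shift [-17.7  54.6   2.6] turn [0.2 0.1 0.5] Mx [[-0.23, 0.0, -0.97], [0.97, 0.01, -0.23], [0.01, -1.0, -0.0]]
```

View pics/s13.png

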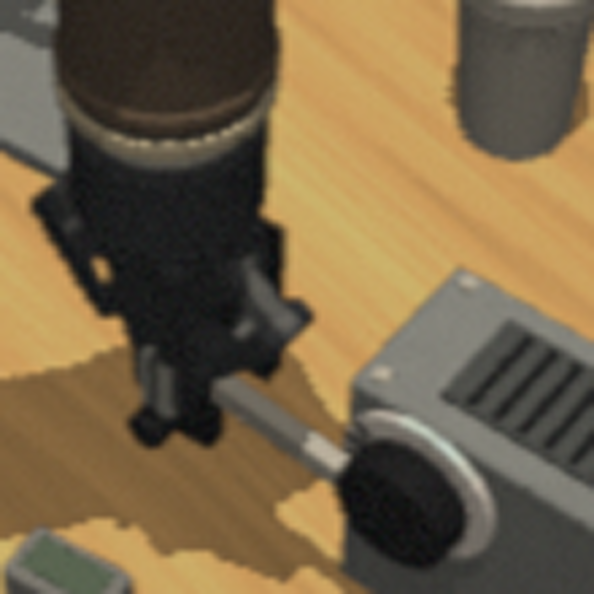

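```bash
python3 -c "
from ov import *
im=snap('side');crop(im,200,100,440,330,3,'pics/s14.png');im=snap('top');crop(im,190,150,430,300,3.3,'pics/t14.png')"
```

```text
(no output)
```

View pics/s14.png

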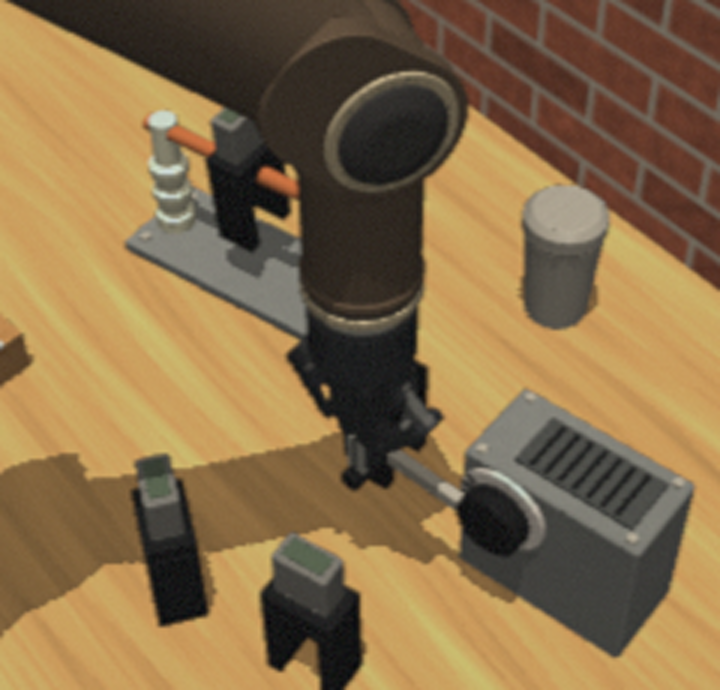

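View pics/t14.png

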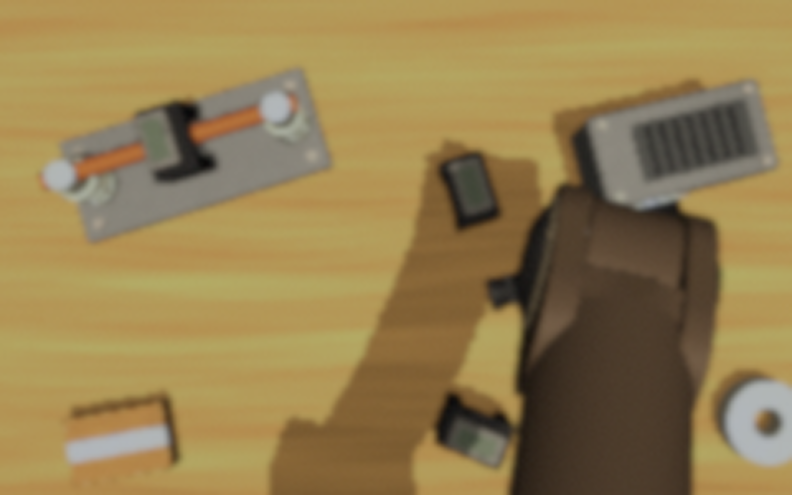

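Nothing else is disturbed: the decoys, box, roll and tumbler are in place and the fork still hangs. The finger is on the bar, so I'll keep following the arc.

```bash
python3 -m inch '[[[-1,0,10,0,0,0,0],[-1,-0.5,10,0,0,0,0],[-1,-2,10,0,0,0,0],[-1,-2.5,8,0,0,0,0]]]';python3 -c "
from ov import *
s,M=st();B=R.from_euler('z',.229).as_matrix();print('boxframe',(B.T@(s['eef_pos']-[.616,-.225,0])).round(4))
plan([.507,-.130,.03],.229+np.pi/2)"
```

```text
time: 13.88
eef_pos: [0.5078, -0.1159, 0.047]
eef_rot: [0.437, 0.558, -0.551, -0.44]
ft_force: [-2.2, 2.7, 5.5]
width: 0.0
boxframe [-0.0806  0.1309  0.047 ]
t 13.88 pos [ 0.5078 -0.1159  0.047 ] xyaw 103.3 tooly [ 0.003  0.012 -1.   ] F [-2.2  2.7  5.5] w 0.0
q [-0.04  0.42  0.23  2.   -0.16  0.73  2.09]
shift [-13.8  16.9   4.1] turn [0.3 0.2 0.6] Mx [[-0.23, 0.0, -0.97], [0.97, 0.01, -0.23], [0.01, -1.0, -0.01]]
```

```bash
python3 -m inch '[[[-1,-2,8,0,0,0,0],[-1,-2,7,0,0,0,0]]]';python3 -m inch '[[[-1,-1,5,0,0,0,0]]]';python3 -m inch '[[[-1,-1,4,0,0,0,0]]]'
```

```text
time: 14.05
eef_pos: [0.5089, -0.1202, 0.0307]
eef_rot: [0.437, 0.558, -0.551, -0.44]
ft_force: [-1.8, -0.2, 7.6]
width: -0.002
time: 14.13
eef_pos: [0.5096, -0.1222, 0.0254]
eef_rot: [0.437, 0.558, -0.551, -0.44]
ft_force: [-8.1, 8.0, 49.9]
width: 0.001
time: 14.22
eef_pos: [0.5103, -0.1221, 0.0242]
eef_rot: [0.437, 0.559, -0.55, -0.441]
ft_force: [-27.9, 16.9, 98.2]
width: -0.002
```

That is the stop, but it's pressing too hard, so I'll ease off.

```bash
python3 -m inch '[[[-1,0,-1,0,0,0,0]]]';python3 -m inch '[[[-1,0,0,0,0,0,0]]]'
```

```text
time: 14.3
eef_pos: [0.5096, -0.1218, 0.0269]
eef_rot: [0.436, 0.559, -0.55, -0.442]
ft_force: [-3.2, 3.4, 7.2]
width: 0.003
time: 14.38
eef_pos: [0.5097, -0.1216, 0.0279]
eef_rot: [0.436, 0.559, -0.549, -0.442]
ft_force: [-0.0, 3.1, 7.1]
width: -0.0
```

```bash
python3 -m inch '[[[-1,0,1.5,0,0,0,0]]]'; python3 -c "
from ov import *
f=lambda:(lambda s:print(round(s['time'],2),s['eef_pos'].round(4),s['ft_force'].round(1)))(monitor.read_state())
f()
for i in range(6):
  im=snap('side');f()
crop(im,200,100,440,330,3,'pics/s15.png')
for i in range(8):
  t=snap('top')
f();crop(t,190,150,430,300,3.3,'pics/t15.png')"
```

```text
time: 14.47
eef_pos: [0.5099, -0.1218, 0.0271]
eef_rot: [0.436, 0.56, -0.549, -0.442]
ft_force: [-2.0, 0.6, 7.8]
width: 0.001
14.47 [ 0.5099 -0.1218  0.0271] [-2.   0.6  7.8]
14.52 [ 0.5099 -0.122   0.0268] [-2.   1.8  8.1]
14.57 [ 0.5099 -0.122   0.0267] [-1.8  1.6  8.2]
14.62 [ 0.5099 -0.1221  0.0266] [-1.8  1.6  7.8]
14.67 [ 0.5099 -0.1221  0.0266] [-1.8  2.   7.6]
14.72 [ 0.5099 -0.1221  0.0266] [-2.2  1.3  7.5]
14.77 [ 0.5099 -0.1221  0.0265] [-1.8  2.2  8.3]
15.17 [ 0.5099 -0.1221  0.0265] [-1.3  1.5  9.2]
```

View pics/s15.png

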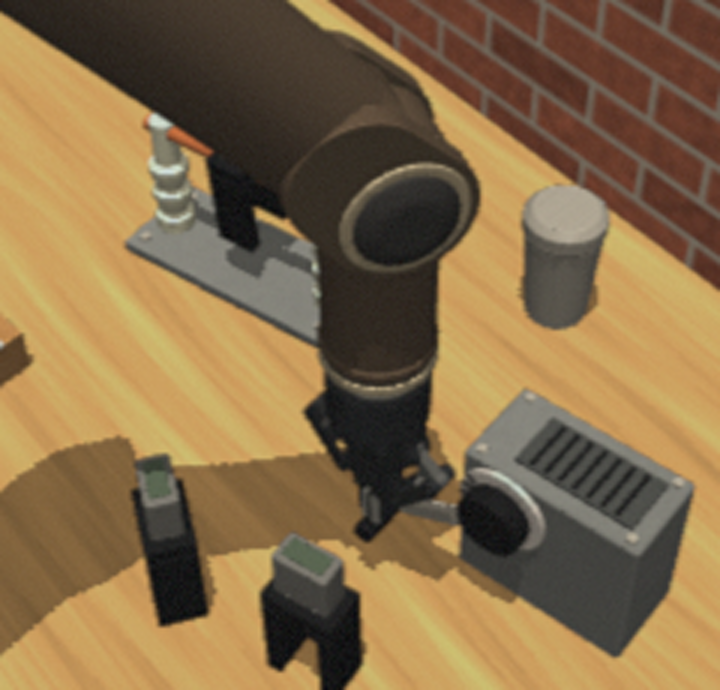

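View pics/t15.png

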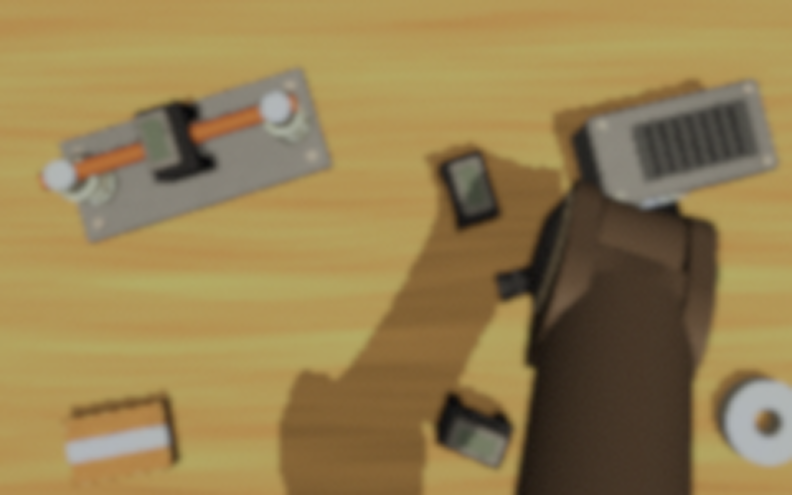

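The pose is steady, with the lever down at 8–9 N and a reading equivalent to about 1.09 rad. The fork in the top view is unchanged at crop (170,140). Handing in.

```bash
python3 -c "
from plant import monitor,close_job
print(close_job())"
```

```text
the job is handed in; nothing more can be done
None
```

The leftmost fork-shaped sensor is hanging on the middle of the bus bar, let go. After that I pushed the lever to the third click and handed the job in at about 15 s of the allowed 58 s, with closed fingers still holding it down. No verdict was reported.

**Last checks**
- **Sensor:** after release, the camera fit put its seat point about 2.6, -1.8 and 2.5 mm (x, y, z) from the middle of the bar, tilted about 0.11 rad. In the last top picture it looked unchanged. I did not repeat the fit after the push.
- **Lever:** I estimate the dial at about 1.09 rad from the finger height. The pose was steady for 0.7 s, with an upward force of 8–9 N on the fingers.
- **Bystanders:** in the last pictures the box, roll, tumbler and the look-alike forks had not visibly moved.

**What disagreed or went wrong**
- **Finger height:** the real fingertips sit about 38 mm above the reported TCP. My first grasp therefore closed above the handle and held nothing. I confirmed the offset by touching the handle top and corrected for it in every later move.
- **High forces:** that touch reached about 94 N and slid about 8 mm along the handle top, but the fork did not move. The lever stop briefly reached about 98 N vertically (about 103 N in all), under the 120 N limit, before I eased off.

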